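Clamp down the test cell cover crosswise

ROBOT

A 7-joint arm with a two-finger parallel gripper is mounted at the origin on the work surface. World frame = base frame: x ahead of the robot, y to its left, z up, the work surface at z = 0. Lengths are in mm, angles in rad, forces in N, time in s.
With the tool pointing down it reaches from about 425 to 875 mm from the base axis. Payload 4.7 kg.
Tool frame: the origin (TCP) lies at the very end of the fingers, on their centre line; the grasp point (between the pads) lies 19 mm behind it; z points along the fingers, y is the line along which they close (so a half turn about z gives the same grasp; the last joint's range is limited). The gripper opens to 85 mm and grips with 20 to 120 N. Pads are 22 mm wide; open, the fingers measure 114 mm over their backs; the gripper's body (76 mm by 85 mm) begins 54 mm behind the grasp point. The pads swing forward as they close: fully open they stand 13 mm farther back than shut.
Start: joints at [1.302, 0.321, -0.07, 1.45, 0.023, 1.371, -0.057], TCP at [181.359, -624.206, 231.349] pointing down, gripper open.
Joint ranges: [-2.86, 2.86], [-0.3, 2.09], [-1.38, 1.24], [0.06, 2.45], [-1.56, 4.7], [0.09, 2.05], [-2.69, 2.69]. Speed limits (rad/s): [2.57, 2.57, 3.14, 3.14, 3.14, 3.14, 3.14].

INTERFACE

Orientations are given as a unit quaternion [w, x, y, z].
In Python, from plant import env gives the robot as it stands.
- The arm moves only by the shell command python3 -m inch 'ROWS'. ROWS is JSON, a list of rows, each a list of 3 entries, a list of its own where there are three numbers: the shift along the tool's x, y, z in mm, then the turn about the tool's z in rad, then the closure, from -1 (fully open) to 1 (shut). A call has 1 to 8 rows; each row is the pose to reach, as a shift and turn from the pose commanded when the call began, along the tool's axes at that moment; what a row does not reach only later rows make up. A row lasts 1/12 s, in which the tool goes at most 41.7 mm and 7.16 degrees, less where a joint would pass 70% of its speed; a pose out of reach is approached as far as the arm can. A call with a gripper value outside its range is refused whole. The fingers move at their own pace and stop on an object; the grip force is fixed at half the most. Time passes only in rows, so rows that repeat a pose let the fingers close. It gives the time, the measured TCP pose, the force, the opening and the grip force at its end, in the units of the state.
- env.get_obs(): the state, without advancing time (a new reading comes with each control period).
- env.read_camera(name): name is "scene" or "top" or "wrist"; returns a dict with "img" (384x512x3 uint8, red, green, blue), "fx", "fy", "cx", "cy" (pixels), "k1" (the pictures are not rectified: a ray, as slopes to the right and down, at radius r is drawn at 1 + k1 r^2 times it, then the intrinsics apply), "cam_to_world" (4x4, takes a point from camera to world coordinates); the wrist camera has in their place "tool_from_camera" (4x4, takes a point from camera to tool coordinates, whose origin is the TCP and whose axes are the flange's). Camera axes: x right, y down, z forward; pixel columns grow to the right and rows downward; lengths in mm; the calibration is good to about 2 mm. A picture is of the moment at which its call begins: read the wrist's pose just before it. There is no depth.
- env.hand_in(): hands the job in; it is judged then, once.
Trained networks look in the newest picture that a camera, given by its name, has taken for a name from the list of things; names that differ only in an ending like _2 or _b are one class to them, and where a whole thing is asked for, a point or a joint stands for the part that bears it (a point fixed in the world has none). Each returns a list of dicts, best first, with "p" (0 to 1); they miss things now and then, are a little off and sometimes report something else, mostly with a low value. They report only what shows in the picture. A call takes as long as a camera call.
- env.boxes_of(target, camera): "extent" ([left, top, right, bottom] in pixels, round what is visible of it).
- env.landmark_of(target, camera): "point" ([row, column] in pixels: a listed point, or the origin of a listed thing).
The state is a dict: "time_s": time; "qpos": joint angles; "joint_velocities": joint speeds; "tau": joint torques, N m; "eef_pos": TCP position; "eef_rot": TCP orientation; "wrist_force": force on the tool from outside, world axes, zero at the start; "ft_torque": the same for the moment, N m; "gripper_width": finger opening in mm; "grip_force": force on a finger pad.
Only numpy, scipy, OpenCV 4.12 (cv2) and the standard library are available. Lean on these libraries where they do the work, as an engineer would, in place of code of your own. Each camera call takes 0.05 s, during which the arm holds its last target. There are 200 camera calls.

TASK

Close the film test cell by tightening its four red lever screws clockwise, a little at a time and crosswise, so that the cover goes down level: on the first round give one screw a part turn of about 45 degrees, then the diagonally opposite one, then the other two. Then go round again, still keeping the cover level, until every screw is snug and the cover sits flat and fully home on its seat, but force none of them; let go and leave the other things on the bench alone.

Things in the scene. Friction and masses are not known exactly. Their poses are not given: they have to be found in the camera images.
- cell: Square cream test cell fixed to the bench in a yellow tape outline, 200 x 200 mm, 45 mm high; origin at the centre of its underside, z up, x and y along its sides. Inside, under the cover, stand four metal lands, one at each screw, all level; their height differs from cell to cell and cannot be seen.
- cover: Aluminium cover plate, 170 x 170 x 8 mm, 0.6 kg, round blue-rimmed window, four holes for the screws. Origin at the centre of its underside, z up. It starts level on four soft rubber buffers (2.5 N per mm each), its underside about 58 mm above the bench and 2 to 6 mm above the lands; fully home when all four corners bear on the lands.
- lever1: Red lever screw 1 at the (-x, +y) corner, 62 mm from the cell centre along both axes; diagonal to screw 3. Origin on its upright axis, at the underside of its steel collar (27 mm across), about 1 to 2 mm above the cover. A round hub (20 mm across, top 34 mm above the origin) carries one arm, 12 mm thick, pointing along its own x, 50 mm long from the axis, from 14 to 32 mm above the origin.
- lever2: Red lever screw 2 at the (+x, +y) corner, 62 mm from the cell centre along both axes; diagonal to screw 4. All screws alike. Clockwise from above drives a screw down 3.5 mm per radian (steep quick thread); it stays put. From the start it needs 0.9 to 2.5 rad in all to be snug, so 0.78 rad on the first round is short of snug.
- lever3: Red lever screw 3 at the (+x, -y) corner, 62 mm from the cell centre along both axes; diagonal to screw 1. All alike. Push or grip the arm. Pushed sideways 38 mm from the axis it takes about 2 N while loose, up to 4 N on the buffers alone, then climbs steadily (about 1 N per mm) once its corner is on its land: snug is 12 to 15 N, over 17 N is forced.
- lever4: Red lever screw 4 at the (-x, -y) corner, 62 mm from the cell centre along both axes; diagonal to screw 2. All screws alike; origin and arm as for screw 1. The arms start about 60 degrees counterclockwise of straight outward from the cell centre.
- blower: Bystander: orange rubber blower bulb standing on its base, 56 mm across, 85 mm tall; origin at its underside. Leave it alone.
- weight: Bystander: brass 200 g weight with a knob top, 38 mm across, 60 mm tall; origin at its underside. Leave it alone.
- tape: Bystander: yellow tape roll lying flat, 90 mm across, 19 mm tall; origin at its underside. Leave it alone.
- dish: Bystander: small aluminium weighing dish, 70 mm across, 22 mm tall; origin at its underside. Leave it alone.
- jar: Bystander: amber jar with a white cap, 60 mm across, 80 mm tall; origin at its underside. Leave it alone.
- driver: Bystander: screwdriver lying on the bench; origin at its underside. Leave it alone.

How it is judged:
By the outcome, as a careful person would: the job done as asked, in the order asked, and still so for the second after the job is handed in, with the robot touching nothing.
It also fails if it takes over 72 s, if anything falls off the work surface, if the arm or the gripper's body presses on something with over 40 N, if the wrist force passes 120 N, or if a joint passes its speed limit or range.

## Working session

There is one attempt and no reset: what is moved stays moved. The work goes in short steps, Python scripts to look and compute and a shell command to move; the robot and the scene stay as the last step left them, time stands still between calls to the robot, and variables do not carry over. Pictures are saved under pics/ and viewed, at most 10 in all, crops included, and the job is handed in when it is done.

```bash
ls; mkdir -p pics; cat > h.py <<'E'
import numpy as np,cv2
from plant import env
from scipy.spatial.transform import Rotation as R
def ray(c,rc,T=None):
    u=(rc[1]-c['cx'])/c['fx'];v=(rc[0]-c['cy'])/c['fy']
    rd=np.hypot(u,v);r=rd
    for _ in range(20): r=rd/(1+c['k1']*r*r)
    s=r/rd if rd>0 else 1
    T=c['cam_to_world'] if T is None else T
    T=np.array(T);return T[:3,3],T[:3,:3]@np.array([u*s,v*s,1])
def at(c,rc,z,T=None):
    o,d=ray(c,rc,T);return o+d*(z-o[2])/d[2]
def wristT(c,o):
    M=np.eye(4);w=o['eef_rot'];M[:3,:3]=R.from_quat([w[1],w[2],w[3],w[0]]).as_matrix();M[:3,3]=o['eef_pos'];return M@np.array(c['tool_from_camera'])
def proj(c,p,T=None):
    T=np.array(c['cam_to_world'] if T is None else T);q=T[:3,:3].T@(np.array(p)-T[:3,3]);x,y=q[0]/q[2],q[1]/q[2];s=1+c['k1']*(x*x+y*y)
    return [c['cy']+c['fy']*y*s,c['cx']+c['fx']*x*s]
E
python3 - <<'E'
from h import *
o=env.get_obs();print({k:np.round(v,3).tolist() for k,v in o.items()})
for n in ['top','scene']:
    c=env.read_camera(n);cv2.imwrite(f'pics/{n}0.png',c['img'][:,:,::-1]);print(n,np.round(c['cam_to_world'],2).tolist())
    for t,z in [('cell',45),('cover',66),('lever1',68),('lever2',68),('lever3',68),('lever4',68),('blower',0),('weight',0),('tape',0),('dish',0),('jar',0),('driver',0)]:
        for d in env.landmark_of(t,n)[:4]:print(t,round(d['p'],2),np.round(d['point'],1),np.round(at(c,d['point'],z if t!='cell' else 0),1))
E
```

```text
pics
{'time_s': 0.0, 'qpos': [1.302, 0.322, -0.07, 1.452, 0.023, 1.371, -0.057], 'joint_velocities': [0.001, -0.002, -0.001, 0.001, 0.002, -0.0, 0.0], 'tau': [-0.001, -49.358, -0.383, -31.434, 0.013, 0.011, -0.0], 'eef_pos': [181.174, -623.671, 230.216], 'eef_rot': [-0.001, 0.99, 0.141, -0.0], 'wrist_force': [-0.923, -1.225, -0.07], 'ft_torque': [0.011, 0.048, -0.021], 'grip_force': 0.0, 'gripper_width': 85.421}
top [[-0.01, -1.0, 0.09, 425.53], [-1.0, 0.01, -0.01, 6.56], [0.01, -0.09, -1.0, 988.5], [0.0, 0.0, 0.0, 1.0]]
cover 0.9 [181.5 279. ] [551.8 -64.2  66. ]
lever1 0.72 [162.4 308.4] [ 601.6 -142.7   68. ]
lever1 0.71 [205.5 294.4] [ 488.1 -103.1   68. ]
lever1 0.6 [195.3 248.9] [516.1  15.2  68. ]
lever1 0.58 [149.9 260.4] [636.3 -16.4  68. ]
lever2 0.72 [162.4 308.4] [ 601.6 -142.7   68. ]
lever2 0.71 [205.5 294.4] [ 488.1 -103.1   68. ]
lever2 0.6 [195.3 248.9] [516.1  15.2  68. ]
lever2 0.58 [149.9 260.4] [636.3 -16.4  68. ]
lever3 0.72 [162.4 308.4] [ 601.6 -142.7   68. ]
lever3 0.71 [205.5 294.4] [ 488.1 -103.1   68. ]
lever3 0.6 [195.3 248.9] [516.1  15.2  68. ]
lever3 0
[... 1372 characters left out ...]
 ]
lever3 0.49 [228.  234.2] [ 604.8 -147.3   68. ]
lever4 0.69 [215.1 285.1] [633.1 -24.3  68. ]
lever4 0.65 [196.  220.9] [ 483.7 -108.    68. ]
lever4 0.54 [187.7 265.7] [517.5   3.8  68. ]
lever4 0.49 [228.  234.2] [ 604.8 -147.3   68. ]
blower 0.71 [147.9 305.5] [333.4 297.    0. ]
blower 0.69 [273.3 168.8] [ 585.  -308.8    0. ]
blower 0.64 [226.9 251.5] [557.  -66.9   0. ]
weight 0.77 [218.  137.4] [ 363.  -288.3    0. ]
tape 0.58 [187.  264.3] [435.   60.7   0. ]
tape 0.56 [274.4 169.9] [ 589.4 -308.2    0. ]
dish 0.89 [182.8 358.9] [571.4 295.8   0. ]
dish 0.3 [197.3 219.3] [405.4 -68.1   0. ]
jar 0.9 [153.1 340.5] [420.4 367.7   0. ]
driver 0.78 [263.  107.2] [ 477.  -412.5    0. ]
```

```bash
python3 - <<'E'
import cv2
a=cv2.imread('pics/top0.png')[100:260,200:360];b=cv2.imread('pics/scene0.png')[140:300,170:330]
cv2.imwrite('pics/m0.png',cv2.hconcat([cv2.resize(a,(400,400),interpolation=2),cv2.resize(b,(400,400),interpolation=2)]))
E
```

```text
(no output)
```

View pics/m0.png

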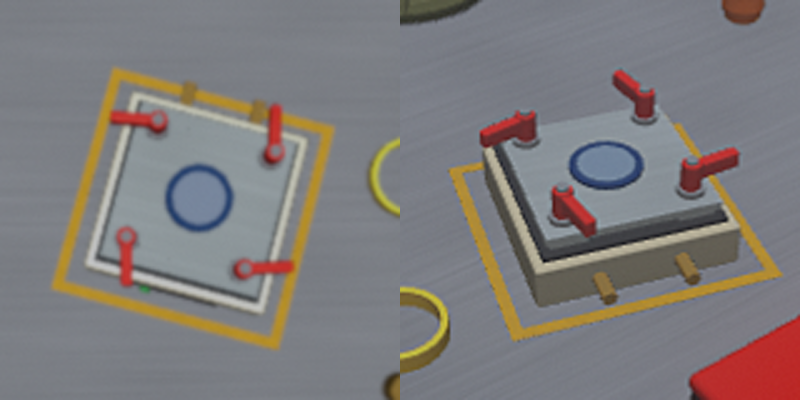

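Both views agree. The hubs in the top picture are near px (308,162), (294,205), (249,195) and (260,150). The arms point about 60° counterclockwise of outward, as stated. I'll go above the cell for a close wrist look.

```bash

python3 -m inch '[[[40,-33,-10],0,-1],[[75,-62,-30],0,-1],[[105,-87,-45],0,-1],[[135,-112,-60],0,-1],[[165,-137,-80],0,-1],[[195,-162,-100],0,-1],[[220,-182,-100],0,-0.2]]'
python3 -m inch '[[[32,-26,0],0,-0.2],[[64,-53,0],0,-0.2],[[96,-80,0],0,-0.2],[[128,-106,0],0,-0.2],[[160,-133,0],0,-0.2],[[190,-157,0],0,-0.2],[[200,-165,0],0,-0.2]]'
python3 -m inch '[[[30,-25,0],-0.12,-0.2],[[60,-50,0],-0.24,-0.2],[[90,-75,0],-0.36,-0.2],[[100,-84,0],-0.48,-0.2],[[100,-84,0],-0.6,-0.2],[[100,-84,0],-0.72,-0.2],[[100,-84,0],-0.84,-0.2]]'
python3 -m inch '[[[0,0,0],-0.12,-0.2],[[0,0,0],-0.24,-0.2],[[0,0,0],-0.36,-0.2],[[0,0,0],-0.45,-0.2],[[0,0,0],-0.45,-0.2]]'
python3 - <<'E'
from h import *
o=env.get_obs();print({k:np.round(v,3).tolist() for k,v in o.items()})
c=env.read_camera('wrist');T=wristT(c,o);cv2.imwrite('pics/w0.png',c['img'][:,:,::-1]);print(np.round(T,2).tolist(),c['fx'],c['k1'])
for t,z in [('cell',0),('cover',66),('lever1',68)]:
    for d in env.landmark_of(t,'wrist')[:4]:print(t,round(d['p'],2),np.round(d['point'],1),np.round(at(c,d['point'],z,T),1))
# hub tops from wrist: red blobs
E
```

```text
time_s: 1.88
eef_pos: [335.7, -397.5, 331.8]
eef_rot: [0.002, 0.99, 0.14, 0.001]
wrist_force: [2.1, -0.7, -0.3]
gripper_width: 75.3
grip_force: 0.0
time_s: 2.47
eef_pos: [484.0, -176.7, 329.5]
eef_rot: [-0.001, 0.989, 0.146, 0.001]
wrist_force: [0.1, 0.8, 0.5]
gripper_width: 50.9
grip_force: 0.0
time_s: 3.05
eef_pos: [553.7, -74.7, 328.8]
eef_rot: [0.0, 0.845, 0.535, -0.0]
wrist_force: [-0.5, -0.0, 0.2]
gripper_width: 51.3
grip_force: 0.0
time_s: 3.47
eef_pos: [553.4, -75.3, 329.0]
eef_rot: [0.0, 0.706, 0.709, -0.0]
wrist_force: [0.7, 0.4, -0.2]
gripper_width: 51.2
grip_force: 0.0
{'time_s': 3.467, 'qpos': [0.714, 0.146, -0.699, 1.503, 0.094, 1.527, 0.02], 'joint_velocities': [-0.004, -0.002, 0.008, 0.001, -0.002, -0.0, -0.139], 'tau': [0.082, -33.408, -2.945, -31.936, 0.029, 0.002, 0.946], 'eef_pos': [553.436, -75.325, 328.957], 'eef_rot': [0.0, 0.706, 0.709, -0.0], 'wrist_force': [0.666, 0.37, -0.16], 'ft_torque': [0.001, 0.046, -0.022], 'grip_force': 0.0, 'gripper_width': 51.232}
[[1.0, 0.0, 0.0, 553.32], [0.0, -0.96, -0.29, -2.24], [0.0, 0.29, -0.96, 471.66], [0.0, 0.0, 0.0, 1.0]] 276.6942002012238 -0.02442285162167532
cover 0.8 [149.2 256.8] [558.1 -61.8  66. ]
cover 0.74 [270.1 272.7] [ 586.2 -264.7   66. ]
lever1 0.87 [ 97.6 226.3] [515.2  10.2  68. ]
lever1 0.82 [197.  287.4] [ 605.5 -134.7   68. ]
lever1 0.71 [181.5 208.4] [ 485.3 -110.6   68. ]
lever1 0.65 [124.7 310.5] [634.4 -26.1  68. ]
```

View pics/w0.png

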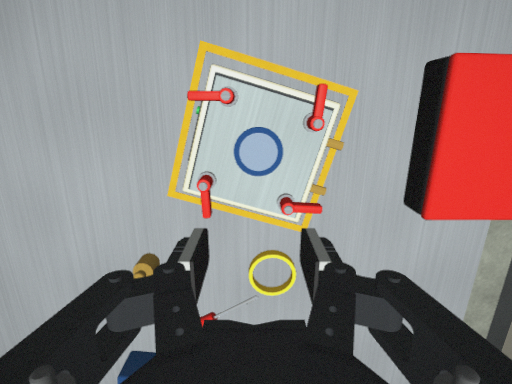

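The wrist picture shows all four levers, with hubs at px (227,96), (317,123), (205,184) and (287,206) and arms pointing −x, +y, −y and +x. A tall red box stands at px (470,140), to the right of the cell at larger x, and the arm must stay clear of it. Next I fit the square and the arm angles.

```bash
cat > fit.py <<'E'
from h import *
from scipy.optimize import least_squares
names='ABCD' # A +x-y.., outward angles
def hubs(cx,cy,yaw): # yaw = outward angle of D
    return {n:np.array([cx,cy])+87.68*np.array([np.cos(a),np.sin(a)]) for n,a in zip('DCBA',yaw+np.pi/2*np.arange(4))}
def angle(c,T,hub,z0=68):
    im=cv2.cvtColor(c['img'],cv2.COLOR_RGB2HSV)
    m=(((im[...,0]<8)|(im[...,0]>172))&(im[...,1]>150)&(im[...,2]>70)).astype(np.uint8)
    n,l=cv2.connectedComponents(m)
    p=proj(c,[*hub,z0+34],T); r,k=int(round(p[0])),int(round(p[1]))
    w=l[max(r-4,0):r+5,k-4:k+5];w=w[w>0]
    if len(w)==0:return None
    rc=np.argwhere(l==np.bincount(w).argmax())
    if len(rc)>3000:return None
    P=np.array([at(c,x,z0+30,T)[:2] for x in rc])-hub
    d=np.hypot(*P.T);q=P[(d>28)&(d<60)].mean(0)
    return round(float(np.degrees(np.arctan2(q[1],q[0]))),1),round(d.max(),1)
E
python3 - <<'E'
from fit import *
L=[];cs=[]
o=env.get_obs()
for n in ['wrist','top','scene']:
    c=env.read_camera(n);T=wristT(c,o) if n=='wrist' else np.array(c['cam_to_world']);cs.append((n,c,T))
    for d in env.landmark_of('lever1',n)[:4]:L.append((n,at(c,d['point'],68,T)[:2]))
def f(p):
    H=np.array(list(hubs(*p).values()))
    return np.concatenate([(lambda e:e[np.argmin(np.hypot(*e.T))])(H-q) for n,q in L])
s=least_squares(f,[560,-65,.52],loss='soft_l1');print(s.x,np.round(s.fun.reshape(-1,2),1).tolist())
H=hubs(*s.x)
for k in 'ABCD':print(k,np.round(H[k],1),[(n,angle(c,T,H[k])) for n,c,T in cs])
E
```

```text
[ 5.58527264e+02 -6.38556484e+01  5.39696687e-01] [[1.2, -1.6], [1.7, 2.2], [-1.3, 5.8], [-1.1, 1.1], [-2.1, -5.4], [0.8, -1.3], [6.0, -6.1], [-2.5, 11.2], [-1.7, 2.5], [4.4, -3.0]]
A [ 603.6 -139.1] [('wrist', (-3.4, np.float64(47.8))), ('top', None), ('scene', (-16.0, np.float64(50.2)))]
B [ 483.3 -108.9] [('wrist', (-87.1, np.float64(47.0))), ('top', (nan, np.float64(11.9))), ('scene', (-87.8, np.float64(52.6)))]
C [513.5  11.4] [('wrist', (179.3, np.float64(45.7))), ('top', (179.1, np.float64(45.2))), ('scene', (-172.9, np.float64(45.6)))]
D [633.7 -18.8] [('wrist', (80.7, np.float64(46.1))), ('top', (82.5, np.float64(45.1))), ('scene', (71.7, np.float64(42.2)))]fit.py:16: RuntimeWarning: Mean of empty slice.
  d=np.hypot(*P.T);q=P[(d>28)&(d<60)].mean(0)
  ret = um.true_divide(
```

```bash
cat > plan.py <<'E'
from fit import *
import sys
H=hubs(560,-65,np.pi/6);DEL=np.radians(10);RC=38
def rz(t):return np.array([[np.cos(t),-np.sin(t)],[np.sin(t),np.cos(t)]])
def yaw_of(o):
    w=o['eef_rot'];x=R.from_quat([w[1],w[2],w[3],w[0]]).apply([1,0,0]);return np.arctan2(x[1],x[0])
def corner(flip,w): # pushing corner in tool xy (tool y is cw of tool x seen from above)
    return np.array([11,w/2]) if flip else np.array([-11,-w/2])
def rows(L):print('['+','.join(f'[[{x:.0f},{y:.0f},{z:.0f}],{t:.2f}]' for x,y,z,t in L)+']')
def tool(v,yaw): # world xy -> tool xy
    ex=np.array([np.cos(yaw),np.sin(yaw)]);ey=np.array([ex[1],-ex[0]]);return np.array([v@ex,v@ey])
def world(v,yaw):
    ex=np.array([np.cos(yaw),np.sin(yaw)]);ey=np.array([ex[1],-ex[0]]);return v[0]*ex+v[1]*ey
def plan(n,deg,turn,z=78,w=35,clear=10,hover=130):
    """travel to hover over lever n with arm at deg, drop to z, push through (contact+turn)"""
    o=env.get_obs();a=np.radians(deg);flip=n in 'AB';y=a+DEL+(np.pi if flip else 0)
    c=H[n]+rz(a)@np.array([RC,6+clear])-world(corner(flip,w),y)
    y0=yaw_of(o);d=tool(c-np.array(o['eef_pos'][:2]),y0);t=-((y-y0+np.pi)%(2*np.pi)-np.pi)
    print('travel',np.round(d,1),'dz',round(o['eef_pos'][2]-hover,1),'turn',round(t,3),'dist',round(np.hypot(*d)),'target',np.round(c,1))
    print('down',hover-z)
    th0=np.arctan2(6+clear,RC)-np.arcsin(6/np.hypot(RC,6+clear));k=int(np.ceil((th0+turn)/.115))
    h=tool(H[n]-c,y)
    print('contact th',round(th0,2))
    rows([(*(h+rz(t)@(-h)),0,t) for t in np.linspace(0,th0+turn,k+1)[1:]])
    h2=h=rz(-(th0+turn))@h
    b=h2+rz(-.12)@(-h2);print('back+lift',np.round(b,1),-.12)
def state(n):
    o=env.get_obs();y=yaw_of(o);w=o['gripper_width'];p=np.array(o['eef_pos'][:2])+world(corner(n in 'AB',w),y)-H[n]
    r=np.hypot(*p);a=np.arctan2(p[1],p[0])-np.arcsin(6/r);tang=np.array([-p[1],p[0]])/r
    nrm=np.array([-np.sin(a),np.cos(a)]);f=np.array(o['wrist_force'])
    cen=np.array(o['eef_pos'][:2])-H[n];M=o['ft_torque'][2]*1000+cen[0]*f[1]-cen[1]*f[0]
    print(n,'t',round(o['time_s'],2),'z',round(o['eef_pos'][2],1),'corner r',round(r,1),'arm deg',round(np.degrees(a),1),'Fn',round(f[:2]@nrm,1),'Fr',round(f[:2]@np.array([np.cos(a),np.sin(a)]),1),'Fz',round(f[2],1),'M/38',round(M/38,1),'w',round(w,1))
if __name__=='__main__':
    a=sys.argv
    if a[1]=='s':state(a[2])
    else:plan(a[2],float(a[3]),float(a[4]),*(float(x) for x in a[5:]))
E
python3 plan.py p B -88 0.78
```

```text
travel [-85.3 -67.1] dz 198.9 turn -0.208 dist 109 target [ 486.6 -160.7]
down 52
contact th 0.25
[[[1,-6,0],0.11],[[3,-11,0],0.23],[[6,-17,0],0.34],[[9,-22,0],0.46],[[13,-26,0],0.57],[[17,-31,0],0.69],[[22,-34,0],0.80],[[27,-37,0],0.92],[[32,-40,0],1.03]]
back+lift [5.  3.7] -0.12
```

```bash

python3 -m inch '[[[-30,-23,40],-0.1,0.18],[[-57,-45,70],-0.21,0.18],[[-85,-67,100],-0.21,0.18],[[-85,-67,140],-0.21,0.18],[[-85,-67,180],-0.21,0.18],[[-85,-67,199],-0.21,0.18]]'
python3 -m inch '[[[0,0,35],0,0.18],[[0,0,52],0,0.18],[[0,0,52],0,0.18]]'
python3 plan.py s B
python3 - <<'E'
from h import *
c=env.read_camera('wrist');cv2.imwrite('pics/w1.png',c['img'][:,:,::-1])
E
```

```text
time_s: 4.47
eef_pos: [484.6, -162.0, 127.4]
eef_rot: [-0.0, 0.63, 0.777, -0.001]
wrist_force: [0.3, -0.1, -0.1]
gripper_width: 35.0
grip_force: 0.0
time_s: 4.72
eef_pos: [483.2, -159.4, 73.7]
eef_rot: [-0.004, 0.628, 0.778, -0.001]
wrist_force: [-0.6, -0.7, 0.9]
gripper_width: 34.7
grip_force: 0.0
B t 4.72 z 73.7 corner r 38.7 arm deg -78.1 Fn -0.7 Fr 0.6 Fz 0.9 M/38 0.3 w 34.7
```

View pics/w1.png

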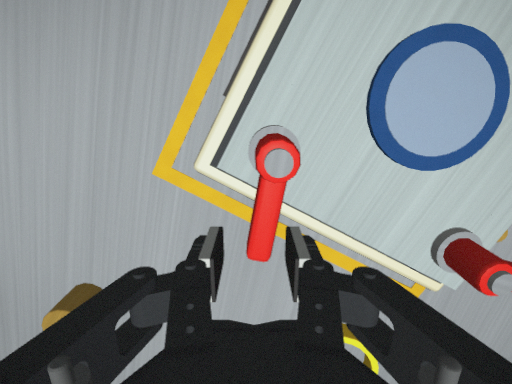

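The wrist view shows the fingers straddling lever B's arm, with its tip at px (260,258) and hub top at (278,163). I'll check the hub position numerically.

```bash
python3 - <<'E'
from plan import *
o=env.get_obs();c=env.read_camera('wrist');T=wristT(c,o);print(np.round(o['eef_pos'],1))
for z in (100,102):print(z,'hub',np.round(at(c,(163,278),z,T),1),'tip',np.round(at(c,(256,259),z-3,T),1))
print(H['B'],'collar',at(c,(143,274),68,T))
p=np.array(o['eef_pos'][:2])+world(corner(True,35),yaw_of(o))
for z in (80,100):print('cornerpx',proj(c,[*p,z],T))
E
```

```text
[ 485.1 -159.8   76.2]
100 hub [ 485.4 -109.2  100. ] tip [ 487.5 -157.2   97. ]
102 hub [ 485.1 -108.8  102. ] tip [ 487.3 -156.1   99. ]
[ 484.0668926 -108.84     ] collar [ 484.67665021 -104.43382975   68.        ]
cornerpx [np.float64(225.43908795915354), np.float64(285.3809824640493)]
cornerpx [np.float64(242.55508254034416), np.float64(289.83566021400014)]
```

```bash

python3 -m inch '[[[1,-6,0],0.11,0.18],[[3,-11,0],0.23,0.18],[[4,-14,0],0.29,0.18],[[4,-14,0],0.29,0.18]]'; python3 plan.py s B
python3 -m inch '[[[2,-6,0],0.12,0.18],[[4,-11,0],0.24,0.18],[[4,-11,0],0.24,0.18]]'; python3 plan.py s B
```

```text
time_s: 5.15
eef_pos: [473.4, -160.0, 80.2]
eef_rot: [0.002, 0.735, 0.678, 0.0]
wrist_force: [-0.3, -0.4, -0.5]
gripper_width: 34.9
grip_force: 0.0
B t 5.15 z 80.2 corner r 42.3 arm deg -87.9 Fn -0.3 Fr 0.4 Fz -0.5 M/38 1.0 w 34.9
time_s: 5.4
eef_pos: [462.8, -155.5, 79.8]
eef_rot: [0.002, 0.81, 0.586, 0.001]
wrist_force: [1.7, -0.9, 0.8]
gripper_width: 34.9
grip_force: 0.3
B t 5.4 z 79.8 corner r 41.7 arm deg -99.9 Fn 1.9 Fr 0.6 Fz 0.8 M/38 2.7 w 34.9
```

```bash
cat >> plan.py <<'E'
    if a[1]=='s' and len(a)>3: # arc on by a[3] rad from here, drawing the corner to r=38
        o=env.get_obs();y=yaw_of(o);cen=np.array(o['eef_pos'][:2]);p=cen+world(corner(a[2] in 'AB',o['gripper_width']),y)-H[a[2]]
        h=tool(H[a[2]]-cen,y);pt=tool(p,y);tt=float(a[3]);k=max(1,int(np.ceil(abs(tt)/.115)))
        rows([(*(h+rz(t)@(-h+pt/np.hypot(*pt)*(RC-np.hypot(*pt))*t/tt)),0,t) for t in np.linspace(0,tt,k+1)[1:]])
E
python3 plan.py s B 0.57
```

```text
B t 5.4 z 79.8 corner r 41.7 arm deg -99.9 Fn 1.9 Fr 0.6 Fz 0.8 M/38 2.7 w 34.9
[[[2,-6,0],0.11],[[4,-11,0],0.23],[[7,-17,0],0.34],[[11,-21,0],0.46],[[15,-26,0],0.57]]
```

```bash
sed -i 's/h2=h=rz(-(th0+turn))@h/h2=h/' plan.py
python3 -m inch '[[[2,-6,0],0.11,0.18],[[4,-11,0],0.23,0.18],[[7,-17,0],0.34,0.18],[[11,-21,0],0.46,0.18],[[15,-26,0],0.57,0.18],[[15,-26,0],0.57,0.18],[[15,-26,0],0.57,0.18]]'; python3 plan.py s B
python3 -m inch '[[[0,6,0],-0.1,0.18],[[0,8,-35],-0.1,0.18],[[0,8,-55],-0.1,0.18],[[0,8,-55],-0.1,0.18]]'; python3 plan.py p D 88 0.78
```

```text
time_s: 5.98
eef_pos: [442.3, -132.2, 78.8]
eef_rot: [0.001, 0.941, 0.338, 0.001]
wrist_force: [0.5, -1.0, 0.2]
gripper_width: 35.1
grip_force: 0.2
B t 5.98 z 78.8 corner r 37.2 arm deg -135.6 Fn 1.1 Fr 0.3 Fz 0.2 M/38 1.8 w 35.1
time_s: 6.32
eef_pos: [450.2, -139.1, 137.5]
eef_rot: [0.003, 0.923, 0.384, 0.003]
wrist_force: [1.1, 0.0, 0.2]
gripper_width: 34.8
grip_force: 0.0
travel [252.2  12.8] dz 7.5 turn -0.922 dist 252 target [637.1  30.7]
down 52
contact th 0.25
[[[-1,6,0],0.11],[[-3,11,0],0.23],[[-6,17,0],0.34],[[-9,22,0],0.46],[[-13,26,0],0.57],[[-17,31,0],0.69],[[-22,34,0],0.80],[[-27,37,0],0.92],[[-32,40,0],1.03]]
back+lift [ 0.6 -6.2] -0.12
```

```bash

python3 -m inch '[[[40,2,4],-0.12,0.18],[[80,4,7],-0.24,0.18],[[120,6,7],-0.36,0.18],[[160,8,7],-0.48,0.18],[[200,10,7],-0.6,0.18],[[240,12,7],-0.72,0.18],[[252,13,7],-0.84,0.18],[[252,13,7],-0.92,0.18]]'
python3 -m inch '[[[0,0,0],0,0.18]]'
cat > look.py <<'E'
from plan import *
o=env.get_obs();c=env.read_camera('wrist');T=wristT(c,o)
for n in sys.argv[1]:print('cam',n,angle(c,T,H[n],float(sys.argv[2]) if len(sys.argv)>2 else 68))
E
python3 look.py D; python3 plan.py p D 86 0.78
```

```text
time_s: 6.98
eef_pos: [636.3, 35.4, 125.2]
eef_rot: [-0.002, 0.653, 0.757, 0.002]
wrist_force: [-0.6, 0.3, 1.2]
gripper_width: 35.0
grip_force: 0.0
time_s: 7.07
eef_pos: [634.7, 32.1, 124.9]
eef_rot: [-0.001, 0.656, 0.755, 0.0]
wrist_force: [0.9, -0.3, -0.4]
gripper_width: 34.7
grip_force: 0.0
cam D None
travel [-0.7  4.5] dz -5.0 turn 0.029 dist 5 target [638.9  30.6]
down 52
contact th 0.25
[[[-1,6,0],0.11],[[-3,11,0],0.23],[[-6,17,0],0.34],[[-9,22,0],0.46],[[-13,26,0],0.57],[[-17,31,0],0.69],[[-22,34,0],0.80],[[-27,37,0],0.92],[[-32,40,0],1.03]]
back+lift [ 0.6 -6.2] -0.12
```

```bash

python3 -m inch '[[[0,2,25],0.03,0.18],[[0,2,46],0.03,0.18],[[0,2,46],0.03,0.18]]'; python3 plan.py s D
python3 -m inch '[[[-1,6,0],0.11,0.18],[[-2,8,0],0.16,0.18],[[-2,8,0],0.16,0.18]]'; python3 plan.py s D
python3 -m inch '[[[0,3,0],0.06,0.18],[[-1,6,0],0.12,0.18],[[-1,6,0],0.12,0.18]]'; python3 plan.py s D .5
```

```text
time_s: 7.37
eef_pos: [633.0, 28.6, 75.5]
eef_rot: [-0.002, 0.671, 0.742, -0.003]
wrist_force: [-0.6, -0.2, -1.3]
gripper_width: 35.2
grip_force: 0.0
D t 7.37 z 75.5 corner r 41.8 arm deg 109.3 Fn 0.6 Fr -0.0 Fz -1.3 M/38 0.6 w 35.2
time_s: 7.62
eef_pos: [645.1, 28.2, 80.9]
eef_rot: [0.001, 0.728, 0.685, 0.0]
wrist_force: [-0.5, -0.0, -0.0]
gripper_width: 35.3
grip_force: 0.0
D t 7.62 z 80.9 corner r 40.5 arm deg 94.6 Fn 0.5 Fr -0.0 Fz -0.0 M/38 0.0 w 35.3
time_s: 7.87
eef_pos: [650.9, 27.1, 80.9]
eef_rot: [0.001, 0.767, 0.641, 0.0]
wrist_force: [-0.0, 0.0, 0.5]
gripper_width: 34.9
grip_force: 0.0
D t 7.87 z 80.9 corner r 40.8 arm deg 87.5 Fn 0.0 Fr 0.0 Fz 0.5 M/38 -1.4 w 34.9
[[[-1,5,0],0.10],[[-3,10,0],0.20],[[-6,15,0],0.30],[[-9,19,0],0.40],[[-12,23,0],0.50]]
```

```bash

python3 -m inch '[[[-1,3,0],0.06,0.18],[[-1,3,0],0.06,0.18]]'; python3 plan.py s D
python3 -m inch '[[[0,3,0],0.06,0.18],[[0,3,0],0.06,0.18]]'; python3 plan.py s D
python3 -m inch '[[[0,3,0],0.06,0.18],[[0,3,0],0.06,0.18]]'; python3 plan.py s D .5
```

```text
time_s: 8.03
eef_pos: [653.1, 26.0, 80.5]
eef_rot: [0.0, 0.786, 0.618, 0.0]
wrist_force: [-0.2, -0.0, -0.1]
gripper_width: 35.0
grip_force: 0.0
D t 8.03 z 80.5 corner r 40.7 arm deg 84.9 Fn 0.2 Fr -0.0 Fz -0.1 M/38 -0.4 w 35.0
time_s: 8.2
eef_pos: [655.8, 25.3, 80.2]
eef_rot: [-0.0, 0.804, 0.595, -0.0]
wrist_force: [-2.2, 0.5, 0.1]
gripper_width: 34.8
grip_force: 0.4
D t 8.2 z 80.2 corner r 41.1 arm deg 81.7 Fn 2.2 Fr 0.1 Fz 0.1 M/38 3.6 w 34.8
time_s: 8.37
eef_pos: [658.6, 24.6, 79.9]
eef_rot: [-0.0, 0.821, 0.571, -0.0]
wrist_force: [-0.9, 0.5, -0.3]
gripper_width: 35.1
grip_force: 0.4
D t 8.37 z 79.9 corner r 41.6 arm deg 78.4 Fn 1.0 Fr 0.4 Fz -0.3 M/38 0.6 w 35.1
[[[-1,5,0],0.10],[[-4,10,0],0.20],[[-6,15,0],0.30],[[-9,19,0],0.40],[[-12,23,0],0.50]]
```

```bash

python3 -m inch '[[[-1,5,0],0.1,0.18],[[-4,10,0],0.2,0.18],[[-6,15,0],0.3,0.18],[[-9,19,0],0.4,0.18],[[-12,23,0],0.5,0.18]]'; python3 plan.py s D
python3 -m inch '[[[-1,5,0],0.11,0.18],[[-2,11,0],0.23,0.18],[[-2,11,0],0.23,0.18],[[-2,11,0],0.23,0.18]]'; python3 plan.py s D
python3 -m inch '[[[0,-6,0],-0.1,0.18],[[0,-8,-35],-0.1,0.18],[[0,-8,-55],-0.1,0.18],[[0,-8,-55],-0.1,0.18]]'; python3 plan.py p C 178 0.78
```

```text
time_s: 8.78
eef_pos: [675.6, 8.1, 79.5]
eef_rot: [-0.002, 0.937, 0.349, 0.0]
wrist_force: [-0.2, 2.9, -2.9]
gripper_width: 34.8
grip_force: 1.8
D t 8.78 z 79.5 corner r 40.5 arm deg 51.9 Fn 2.0 Fr 2.1 Fz -2.9 M/38 2.2 w 34.8
time_s: 9.12
eef_pos: [681.7, -3.1, 79.6]
eef_rot: [-0.0, 0.97, 0.242, -0.0]
wrist_force: [-0.3, 2.3, -1.5]
gripper_width: 35.0
grip_force: 1.2
D t 9.12 z 79.6 corner r 39.7 arm deg 36.9 Fn 2.0 Fr 1.1 Fz -1.5 M/38 2.8 w 35.0
time_s: 9.45
eef_pos: [681.5, 2.8, 141.0]
eef_rot: [0.002, 0.957, 0.29, 0.004]
wrist_force: [0.8, 0.1, 1.0]
gripper_width: 35.2
grip_force: 0.0
travel [-175.6 -128.1] dz 11.0 turn -2.693 dist 217 target [464.3  12.1]
down 52
contact th 0.25
[[[-1,6,0],0.11],[[-3,11,0],0.23],[[-6,17,0],0.34],[[-9,22,0],0.46],[[-13,26,0],0.57],[[-17,31,0],0.69],[[-22,34,0],0.80],[[-27,37,0],0.92],[[-32,40,0],1.03]]
back+lift [ 0.6 -6.2] -0.12
```

```bash
python3 - <<'E'
s=open('plan.py').read()
s=s.replace("flip=n in 'AB';y=a+DEL+(np.pi if flip else 0)","""cand=[((a+DEL+np.pi*f-lo)%(2*np.pi)+lo,f) for lo in [np.radians(-65)] for f in (0,1)];yc=yaw_of(o);yc=(yc-lo)%(2*np.pi)+lo
    y,flip=min((q for q in cand if q[0]-turn-.3>lo and q[0]<np.radians(230)),key=lambda q:abs(q[0]-yc));print('flip',flip,'yaw',round(np.degrees(y)))""")
s=s.replace("lo in [np.radians(-65)]","lo in [lo]").replace("    o=env.get_obs();a=np.radians(deg);","    o=env.get_obs();a=np.radians(deg);lo=np.radians(-65);",1)
s=s.replace("t=-((y-y0+np.pi)%(2*np.pi)-np.pi)","t=yc-y")
s=s.replace("def state(n):","def fl(n,o):return (np.array(o['eef_pos'][:2])-H[n])@world(np.array([1.,0]),yaw_of(o))<0\ndef state(n):")
s=s.replace("corner(n in 'AB',w)","corner(fl(n,o),w)").replace("corner(a[2] in 'AB',","corner(fl(a[2],o),")
open('plan.py','w').write(s)
E
python3 plan.py p C 178 0.78
```

```text
flip 1 yaw 8
travel [-175.6 -128.1] dz 11.0 turn 0.448 dist 217 target [464.3  12.1]
down 52
contact th 0.25
[[[1,-6,0],0.11],[[3,-11,0],0.23],[[6,-17,0],0.34],[[9,-22,0],0.46],[[13,-26,0],0.57],[[17,-31,0],0.69],[[22,-34,0],0.80],[[27,-37,0],0.92],[[32,-40,0],1.03]]
back+lift [-0.6  6.2] -0.12
```

```bash

python3 -m inch '[[[-33,-24,5],0.1,0.18],[[-66,-48,8],0.2,0.18],[[-98,-72,8],0.3,0.18],[[-130,-96,8],0.4,0.18],[[-160,-117,8],0.45,0.18],[[-176,-128,8],0.45,0.18],[[-176,-128,8],0.45,0.18]]'
python3 look.py C; python3 plan.py p C 178 .78 | head -2
python3 -m inch '[[[0,0,25],0,0.18],[[0,0,50],0,0.18],[[0,0,50],0,0.18]]'; python3 plan.py s C .25
```

```text
time_s: 10.03
eef_pos: [456.7, 11.9, 126.5]
eef_rot: [0.002, 0.998, 0.068, -0.001]
wrist_force: [0.7, 0.3, -0.7]
gripper_width: 35.1
grip_force: 0.0
cam C None
flip 1 yaw 8
travel [4.9 0.5] dz -2.9 turn -0.003 dist 5 target [464.3  12.1]
time_s: 10.33
eef_pos: [458.7, 12.4, 73.4]
eef_rot: [-0.0, 0.998, 0.068, -0.003]
wrist_force: [-2.4, -0.1, -1.5]
gripper_width: 34.9
grip_force: 0.0
C t 10.33 z 73.4 corner r 46.5 arm deg -169.4 Fn -0.3 Fr 2.4 Fz -1.5 M/38 0.5 w 34.9
[[[4,-5,0],0.08],[[8,-9,0],0.17],[[12,-13,0],0.25]]
```

```bash

python3 -m inch '[[[6,-2,0],0.04,0.18],[[8,-4,0],0.08,0.18],[[8,-4,0],0.08,0.18]]'; python3 plan.py s C
python3 -m inch '[[[0,-3,0],0.06,0.18],[[0,-3,0],0.06,0.18]]'; python3 plan.py s C 
python3 -m inch '[[[0,-3,0],0.06,0.18],[[0,-3,0],0.06,0.18]]'; python3 plan.py s C .5
```

```text
time_s: 10.58
eef_pos: [470.0, 18.3, 77.8]
eef_rot: [-0.0, 1.0, 0.027, 0.001]
wrist_force: [-0.8, -0.1, -0.8]
gripper_width: 34.9
grip_force: 0.0
C t 10.58 z 77.8 corner r 35.5 arm deg -174.3 Fn 0.0 Fr 0.8 Fz -0.8 M/38 1.5 w 34.9
time_s: 10.75
eef_pos: [469.0, 21.2, 77.6]
eef_rot: [-0.0, 1.0, -0.003, 0.0]
wrist_force: [0.1, 0.2, 0.1]
gripper_width: 34.7
grip_force: 0.0
C t 10.75 z 77.6 corner r 37.0 arm deg -178.1 Fn -0.2 Fr -0.1 Fz 0.1 M/38 -0.0 w 34.7
time_s: 10.92
eef_pos: [468.7, 23.9, 77.4]
eef_rot: [0.0, 0.999, -0.033, 0.0]
wrist_force: [0.7, -0.7, 0.2]
gripper_width: 34.9
grip_force: 0.0
C t 10.92 z 77.4 corner r 37.9 arm deg -181.2 Fn 0.7 Fr -0.7 Fz 0.2 M/38 -0.3 w 34.9
[[[1,-5,0],0.10],[[3,-9,0],0.20],[[5,-14,0],0.30],[[8,-18,0],0.40],[[11,-22,0],0.50]]
```

```bash

python3 -m inch '[[[0,-3,0],0.06,0.18],[[0,-3,0],0.06,0.18]]'; python3 plan.py s C 
python3 -m inch '[[[1,-5,0],0.1,0.18],[[3,-9,0],0.2,0.18],[[5,-14,0],0.3,0.18],[[8,-18,0],0.4,0.18],[[11,-22,0],0.5,0.18],[[11,-22,0],0.5,0.18]]'; python3 plan.py s C .2
```

```text
time_s: 11.08
eef_pos: [468.9, 26.6, 77.3]
eef_rot: [0.0, 0.998, -0.063, 0.0]
wrist_force: [0.3, -0.4, 0.8]
gripper_width: 35.1
grip_force: 0.3
C t 11.08 z 77.3 corner r 38.7 arm deg -184.3 Fn 0.3 Fr -0.4 Fz 0.8 M/38 1.2 w 35.1
time_s: 11.58
eef_pos: [481.7, 47.4, 76.6]
eef_rot: [0.0, 0.951, -0.308, -0.001]
wrist_force: [-1.0, -1.8, -0.5]
gripper_width: 35.1
grip_force: 0.3
C t 11.58 z 76.6 corner r 39.2 arm deg 147.4 Fn 2.0 Fr -0.1 Fz -0.5 M/38 0.6 w 35.1
[[[2,-5,0],0.10],[[4,-10,0],0.20]]
```

```bash

python3 -m inch '[[[2,-5,0],0.1,0.18],[[4,-10,0],0.2,0.18],[[5,-12,0],0.26,0.18],[[5,-12,0],0.26,0.18],[[5,-12,0],0.26,0.18]]'; python3 plan.py s C
python3 -m inch '[[[0,6,0],-0.1,0.18],[[0,8,-35],-0.1,0.18],[[0,8,-55],-0.1,0.18],[[0,8,-55],-0.1,0.18]]'; python3 plan.py p A -2 0.78
```

```text
time_s: 12.0
eef_pos: [492.6, 54.0, 76.7]
eef_rot: [0.0, 0.904, -0.427, -0.0]
wrist_force: [-2.1, -0.4, -1.1]
gripper_width: 35.2
grip_force: 0.7
C t 12.0 z 76.7 corner r 38.2 arm deg 133.1 Fn 1.8 Fr 1.1 Fz -1.1 M/38 1.9 w 35.2
time_s: 12.33
eef_pos: [490.4, 49.3, 136.7]
eef_rot: [-0.002, 0.924, -0.382, 0.004]
wrist_force: [1.6, -0.2, 0.4]
gripper_width: 34.9
grip_force: 0.0
flip 0 yaw 8
travel [252.1  19. ] dz 6.7 turn -0.923 dist 253 target [ 655.7 -142.1]
down 52
contact th 0.25
[[[-1,6,0],0.11],[[-3,11,0],0.23],[[-6,17,0],0.34],[[-9,22,0],0.46],[[-13,26,0],0.57],[[-17,31,0],0.69],[[-22,34,0],0.80],[[-27,37,0],0.92],[[-32,40,0],1.03]]
back+lift [ 0.6 -6.2] -0.12
```

```bash

python3 -m inch '[[[40,3,4],-0.12,0.18],[[80,6,4],-0.24,0.18],[[120,9,4],-0.36,0.18],[[160,12,4],-0.48,0.18],[[200,15,4],-0.6,0.18],[[240,18,4],-0.72,0.18],[[252,19,4],-0.84,0.18],[[252,19,4],-0.92,0.18]]'
python3 -m inch '[[[0,0,20],0,0.18],[[0,0,50],0,0.18],[[0,0,50],0,0.18]]'; python3 plan.py s A .12
python3 -m inch '[[[-1,5,0],0.1,0.18],[[-1,5,0],0.1,0.18]]'; python3 plan.py s A .2
```

```text
time_s: 13.0
eef_pos: [652.9, -148.6, 126.9]
eef_rot: [0.001, 0.998, 0.068, 0.001]
wrist_force: [-1.0, -0.2, -0.2]
gripper_width: 35.0
grip_force: 0.0
time_s: 13.25
eef_pos: [647.6, -142.7, 72.0]
eef_rot: [-0.001, 0.998, 0.068, -0.004]
wrist_force: [-1.6, 0.2, -2.8]
gripper_width: 35.1
grip_force: 0.0
A t 13.25 z 72.0 corner r 33.6 arm deg 14.5 Fn 0.6 Fr -1.5 Fz -2.8 M/38 0.1 w 35.1
[[[2,2,0],0.06],[[3,4,0],0.12]]
time_s: 13.42
eef_pos: [650.8, -149.1, 78.1]
eef_rot: [0.0, 1.0, 0.016, -0.0]
wrist_force: [-0.4, -0.1, 0.9]
gripper_width: 34.8
grip_force: 0.0
A t 13.42 z 78.1 corner r 36.5 arm deg 4.5 Fn -0.0 Fr -0.4 Fz 0.9 M/38 -0.2 w 34.8
[[[-0,5,0],0.10],[[-1,9,0],0.20]]
```

```bash

python3 -m inch '[[[0,3,0],0.06,0.18],[[0,3,0],0.06,0.18]]'; python3 plan.py s A
python3 -m inch '[[[0,3,0],0.06,0.18],[[0,3,0],0.06,0.18]]'; python3 plan.py s A 
python3 -m inch '[[[0,3,0],0.06,0.18],[[0,3,0],0.06,0.18]]'; python3 plan.py s A
python3 -m inch '[[[0,3,0],0.06,0.18],[[0,3,0],0.06,0.18]]'; python3 plan.py s A .5
```

```text
time_s: 13.58
eef_pos: [651.7, -151.7, 79.2]
eef_rot: [0.0, 1.0, -0.013, 0.001]
wrist_force: [-1.7, 0.1, 0.0]
gripper_width: 34.8
grip_force: 0.0
A t 13.58 z 79.2 corner r 37.9 arm deg 1.3 Fn 0.1 Fr -1.7 Fz 0.0 M/38 0.1 w 34.8
time_s: 13.75
eef_pos: [651.5, -154.5, 79.0]
eef_rot: [0.0, 0.999, -0.043, 0.001]
wrist_force: [0.4, -1.7, 0.3]
gripper_width: 34.8
grip_force: 0.0
A t 13.75 z 79.0 corner r 38.4 arm deg -2.0 Fn -1.7 Fr 0.4 Fz 0.3 M/38 -1.6 w 34.8
time_s: 13.92
eef_pos: [651.2, -156.9, 78.7]
eef_rot: [0.0, 0.997, -0.072, 0.001]
wrist_force: [0.5, 0.8, 0.2]
gripper_width: 35.2
grip_force: 0.1
A t 13.92 z 78.7 corner r 39.1 arm deg -4.4 Fn 0.8 Fr 0.5 Fz 0.2 M/38 2.2 w 35.2
time_s: 14.08
eef_pos: [650.5, -159.6, 78.4]
eef_rot: [-0.0, 0.995, -0.102, 0.0]
wrist_force: [-0.3, 0.7, -0.4]
gripper_width: 34.7
grip_force: 0.6
A t 14.08 z 78.4 corner r 39.5 arm deg -7.9 Fn 0.7 Fr -0.4 Fz -0.4 M/38 0.9 w 34.7
[[[-1,5,0],0.10],[[-3,10,0],0.20],[[-6,14,0],0.30],[[-8,18,0],0.40],[[-12,22,0],0.50]]
```

```bash

python3 -m inch '[[[-1,5,0],0.1,0.18],[[-3,10,0],0.2,0.18],[[-6,14,0],0.3,0.18],[[-8,18,0],0.4,0.18],[[-12,22,0],0.5,0.18]]'; python3 plan.py s A
python3 -m inch '[[[-1,5,0],0.11,0.18],[[-2,10,0],0.21,0.18],[[-2,10,0],0.21,0.18],[[-2,10,0],0.21,0.18]]'; python3 plan.py s A
python3 -m inch '[[[0,-6,0],-0.1,0.18],[[0,-8,-35],-0.1,0.18],[[0,-8,-55],-0.1,0.18],[[0,-8,-55],-0.1,0.18]]'; python3 plan.py p B -135.5 0.4 74; python3 look.py ABCD 66
```

```text
time_s: 14.5
eef_pos: [635.4, -178.1, 78.2]
eef_rot: [-0.001, 0.938, -0.346, 0.001]
wrist_force: [3.0, 1.2, -1.6]
gripper_width: 34.7
grip_force: 1.3
A t 14.5 z 78.2 corner r 38.3 arm deg -35.1 Fn 2.7 Fr 1.8 Fz -1.6 M/38 3.2 w 34.7
time_s: 14.83
eef_pos: [626.1, -185.3, 78.1]
eef_rot: [0.0, 0.898, -0.44, 0.0]
wrist_force: [-0.3, -0.6, 0.5]
gripper_width: 35.3
grip_force: 0.0
A t 14.83 z 78.1 corner r 38.5 arm deg -49.1 Fn -0.6 Fr 0.3 Fz 0.5 M/38 -1.9 w 35.3
time_s: 15.17
eef_pos: [635.9, -180.9, 138.6]
eef_rot: [-0.0, 0.919, -0.395, 0.004]
wrist_force: [0.7, -0.5, 0.2]
gripper_width: 35.1
grip_force: 0.0
flip 1 yaw 54
travel [-155.1  112.4] dz 8.6 turn -1.763 dist 192 target [ 447.5 -145.7]
down 56.0
contact th 0.25
[[[1,-6,0],0.11],[[3,-11,0],0.22],[[5,-16,0],0.33],[[8,-21,0],0.43],[[12,-25,0],0.54],[[16,-29,0],0.65]]
back+lift [-0.6  6.2] -0.12
cam A (-50.1, np.float64(54.0))
cam B None
cam C None
cam D None
```

```bash
cat >> plan.py <<'E'
    if a[1]=='s' and len(a)>4:
        o=env.get_obs();p=np.array(o['eef_pos'][:2])-H[a[2]];nn=np.array([-p[1],p[0]])/np.hypot(*p)
        if np.array(o['wrist_force'][:2])@nn>float(a[4]):print('STOP');sys.exit(1)
E
python3 -m inch '[[[-38,28,0],-0.12,0.18],[[-76,56,3],-0.24,0.18],[[-110,80,6],-0.36,0.18],[[-140,102,6],-0.48,0.18],[[-155,112,6],-0.6,0.18],[[-155,112,6],-0.72,0.18],[[-155,112,6],-0.84,0.18],[[-155,112,6],-0.96,0.18]]'
python3 -m inch '[[[0,0,0],-0.12,0.18],[[0,0,0],-0.24,0.18],[[0,0,0],-0.36,0.18],[[0,0,0],-0.48,0.18],[[0,0,0],-0.6,0.18],[[0,0,0],-0.72,0.18],[[0,0,0],-0.8,0.18]]'
python3 look.py B 65; python3 plan.py p B -136 0.35 74
```

```text
time_s: 15.88
eef_pos: [443.5, -144.1, 126.3]
eef_rot: [0.0, 0.997, 0.076, -0.001]
wrist_force: [0.5, -0.3, 0.5]
gripper_width: 35.1
grip_force: 0.0
time_s: 16.47
eef_pos: [443.9, -144.0, 126.0]
eef_rot: [-0.0, 0.889, 0.458, -0.001]
wrist_force: [-0.3, -1.0, -0.3]
gripper_width: 35.0
grip_force: 0.0
cam B None
flip 1 yaw 54
travel [0.8 3.5] dz -4.0 turn 0.011 dist 4 target [ 447.2 -145.4]
down 56.0
contact th 0.25
[[[1,-5,0],0.10],[[3,-10,0],0.20],[[5,-15,0],0.30],[[7,-19,0],0.40],[[10,-24,0],0.50],[[14,-28,0],0.60]]
back+lift [-0.6  6.2] -0.12
```

```bash

python3 -m inch '[[[1,3,30],0,0.18],[[1,3,52],0,0.18],[[2,-2,52],0.1,0.18],[[4,-7,52],0.2,0.18],[[6,-12,52],0.3,0.18]]'; python3 plan.py s B .2 6 &&
python3 -m inch '[[[1,-5,0],0.1,0.18],[[3,-10,0],0.2,0.18],[[3,-10,0],0.2,0.18]]'; python3 plan.py s B .2 6
```

```text
time_s: 16.93
eef_pos: [437.6, -132.3, 73.6]
eef_rot: [-0.0, 0.949, 0.314, -0.001]
wrist_force: [3.1, -2.9, -2.8]
gripper_width: 34.8
grip_force: 1.6
B t 16.93 z 73.6 corner r 41.2 arm deg -139.8 Fn 4.3 Fr -0.5 Fz -2.8 M/38 6.3 w 34.8
[[[3,-5,0],0.10],[[6,-10,0],0.20]]
time_s: 17.18
eef_pos: [433.7, -122.4, 74.0]
eef_rot: [0.0, 0.976, 0.219, -0.001]
wrist_force: [-0.4, -1.2, -0.6]
gripper_width: 34.9
grip_force: 0.4
B t 17.18 z 74.0 corner r 41.1 arm deg -151.7 Fn 0.9 Fr 0.9 Fz -0.6 M/38 2.1 w 34.9
[[[3,-5,0],0.10],[[6,-10,0],0.20]]
```

```bash

python3 -m inch '[[[3,-6,0],0.12,0.18],[[3,-6,0],0.12,0.18],[[3,-6,0],0.12,0.18]]'; python3 plan.py s B 
python3 -m inch '[[[0,6,0],-0.1,0.18],[[0,8,-35],-0.1,0.18],[[0,8,-55],-0.1,0.18],[[0,8,-55],-0.1,0.18]]'; python3 plan.py p D 36.5 0.4 74
```

```text
time_s: 17.43
eef_pos: [434.7, -115.6, 74.6]
eef_rot: [-0.0, 0.987, 0.163, -0.0]
wrist_force: [0.7, -0.6, -0.3]
gripper_width: 34.9
grip_force: 0.2
B t 17.43 z 74.6 corner r 38.8 arm deg -158.2 Fn 0.8 Fr -0.4 Fz -0.3 M/38 1.3 w 34.9
time_s: 17.77
eef_pos: [440.9, -123.8, 134.1]
eef_rot: [0.002, 0.977, 0.212, 0.004]
wrist_force: [0.6, 0.4, 1.4]
gripper_width: 34.8
grip_force: 0.0
flip 0 yaw 47
travel [270.7 -24.1] dz 4.1 turn -0.385 dist 272 target [677.2  10.2]
down 56.0
contact th 0.25
[[[-1,6,0],0.11],[[-3,11,0],0.22],[[-5,16,0],0.33],[[-8,21,0],0.43],[[-12,25,0],0.54],[[-16,29,0],0.65]]
back+lift [ 0.6 -6.2] -0.12
```

```bash

python3 -m inch '[[[40,-4,0],-0.06,0.18],[[80,-7,0],-0.12,0.18],[[120,-11,0],-0.18,0.18],[[160,-14,0],-0.24,0.18],[[200,-18,0],-0.3,0.18],[[240,-22,0],-0.36,0.18],[[269,-24,0],-0.39,0.18],[[269,-24,0],-0.39,0.18]]'; python3 plan.py p D 36.5 .4 74 | head -2
python3 -m inch '[[[0,0,30],0,0.18],[[0,0,55],0,0.18],[[-1,6,55],0.1,0.18],[[-3,11,55],0.2,0.18],[[-4,14,55],0.28,0.18],[[-4,14,55],0.28,0.18]]'; python3 plan.py s D .2 6 
```

```text
time_s: 18.43
eef_pos: [676.4, 15.0, 127.9]
eef_rot: [-0.002, 0.917, 0.4, 0.002]
wrist_force: [-1.3, 0.5, 0.7]
gripper_width: 35.1
grip_force: 0.0
flip 0 yaw 47
travel [-2.9  3.9] dz -2.1 turn 0.011 dist 5 target [677.2  10.2]
time_s: 18.93
eef_pos: [679.5, -4.4, 73.5]
eef_rot: [-0.0, 0.965, 0.263, -0.001]
wrist_force: [0.3, -0.8, -1.3]
gripper_width: 35.1
grip_force: 0.0
D t 18.93 z 73.5 corner r 36.4 arm deg 36.7 Fn -0.8 Fr -0.2 Fz -1.3 M/38 -0.6 w 35.1
[[[-0,4,0],0.10],[[-1,9,0],0.20]]
```

```bash

python3 -m inch '[[[0,5,0],0.1,0.18],[[-1,9,0],0.2,0.18],[[-1,9,0],0.2,0.18]]'; python3 plan.py s D .2 6 &&
python3 -m inch '[[[-1,5,0],0.1,0.18],[[-2,9,0],0.2,0.18],[[-2,9,0],0.2,0.18],[[-2,9,0],0.2,0.18]]'; python3 plan.py s D
python3 -m inch '[[[0,-6,0],-0.1,0.18],[[0,-8,-35],-0.1,0.18],[[0,-8,-55],-0.1,0.18],[[0,-8,-55],-0.1,0.18]]'; python3 plan.py p A -50 0.4 74;  python3 plan.py p C 133 0.4 74|head -2
```

```text
time_s: 19.18
eef_pos: [682.7, -11.2, 73.7]
eef_rot: [-0.001, 0.986, 0.166, -0.001]
wrist_force: [-1.0, 1.7, -1.8]
gripper_width: 34.9
grip_force: 1.0
D t 19.18 z 73.7 corner r 38.2 arm deg 27.6 Fn 2.0 Fr -0.1 Fz -1.8 M/38 2.6 w 34.9
[[[-1,5,0],0.10],[[-2,9,0],0.20]]
time_s: 19.52
eef_pos: [684.5, -19.8, 74.2]
eef_rot: [-0.0, 0.998, 0.07, -0.001]
wrist_force: [-1.1, 2.3, -2.8]
gripper_width: 35.1
grip_force: 1.4
D t 19.52 z 74.2 corner r 39.2 arm deg 17.2 Fn 2.5 Fr -0.3 Fz -2.8 M/38 3.4 w 35.1
time_s: 19.85
eef_pos: [688.1, -13.3, 136.4]
eef_rot: [0.001, 0.993, 0.119, 0.005]
wrist_force: [0.9, 1.0, 1.3]
gripper_width: 34.8
grip_force: 0.0
flip 1 yaw 140
travel [-88.3 150.4] dz 6.4 turn -2.206 dist 174 target [ 637.7 -180.2]
down 56.0
contact th 0.25
[[[1,-6,0],0.11],[[3,-11,0],0.22],[[5,-16,0],0.33],[[8,-21,0],0.43],[[12,-25,0],0.54],[[16,-29,0],0.65]]
back+lift [-0.6  6.2] -0.12
flip 0 yaw 143
travel [-187.4 -108.9] dz 6.4 turn -2.258 dist 217 target [480.3  48.4]
```

```bash

python3 -m inch '[[[-20,34,0],-0.12,0.18],[[-40,68,2],-0.24,0.18],[[-60,102,2],-0.36,0.18],[[-80,136,2],-0.48,0.18],[[-87,148,2],-0.6,0.18],[[-87,148,2],-0.72,0.18],[[-87,148,2],-0.84,0.18],[[-87,148,2],-0.96,0.18]]'
python3 -m inch '[[[0,0,0],-0.12,0.18],[[0,0,0],-0.24,0.18],[[0,0,0],-0.36,0.18],[[0,0,0],-0.48,0.18],[[0,0,0],-0.6,0.18],[[0,0,0],-0.72,0.18],[[0,0,0],-0.84,0.18],[[0,0,0],-0.96,0.18]]'
python3 -m inch '[[[0,0,0],-0.12,0.18],[[0,0,0],-0.24,0.18],[[0,0,0],-0.28,0.18]]'
python3 look.py ABCD 66; python3 plan.py p A -50 0.4 74
```

```text
time_s: 20.52
eef_pos: [633.6, -178.9, 128.1]
eef_rot: [0.001, 0.825, 0.565, 0.0]
wrist_force: [-0.6, 0.8, -0.5]
gripper_width: 34.6
grip_force: 0.0
time_s: 21.18
eef_pos: [633.9, -178.2, 128.1]
eef_rot: [0.001, 0.47, 0.883, -0.001]
wrist_force: [0.1, 0.0, 0.3]
gripper_width: 35.3
grip_force: 0.0
time_s: 21.43
eef_pos: [633.8, -178.2, 128.1]
eef_rot: [0.001, 0.343, 0.939, -0.001]
wrist_force: [-0.3, 0.1, 1.1]
gripper_width: 35.2
grip_force: 0.0
cam A None
cam B None
cam C None
cam D None
flip 1 yaw 140
travel [-4.2  1. ] dz -2.0 turn -0.003 dist 4 target [ 637.7 -180.2]
down 56.0
contact th 0.25
[[[1,-6,0],0.11],[[3,-11,0],0.22],[[5,-16,0],0.33],[[8,-21,0],0.43],[[12,-25,0],0.54],[[16,-29,0],0.65]]
back+lift [-0.6  6.2] -0.12
```

```bash

python3 -m inch '[[[-4,1,30],0,0.18],[[-4,1,54],0,0.18],[[-3,-5,54],0.11,0.18],[[-1,-10,54],0.22,0.18],[[0,-14,54],0.3,0.18],[[0,-14,54],0.3,0.18]]'; python3 plan.py s A .2 6 &&
python3 -m inch '[[[1,-5,0],0.1,0.18],[[3,-10,0],0.2,0.18],[[3,-10,0],0.2,0.18]]'; python3 plan.py s A .2 6
```

```text
time_s: 21.98
eef_pos: [624.1, -188.8, 73.7]
eef_rot: [0.0, 0.484, 0.875, -0.001]
wrist_force: [0.9, 0.4, 0.7]
gripper_width: 35.4
grip_force: 0.0
A t 21.98 z 73.7 corner r 41.4 arm deg -53.0 Fn 0.9 Fr 0.2 Fz 0.7 M/38 0.8 w 35.4
[[[3,-5,0],0.10],[[6,-10,0],0.20]]
time_s: 22.23
eef_pos: [614.7, -191.4, 74.3]
eef_rot: [0.001, 0.568, 0.823, -0.0]
wrist_force: [0.9, -1.1, -0.8]
gripper_width: 35.3
grip_force: 0.4
A t 22.23 z 74.3 corner r 41.2 arm deg -63.8 Fn 0.4 Fr 1.4 Fz -0.8 M/38 0.4 w 35.3
[[[3,-5,0],0.10],[[6,-10,0],0.20]]
```

```bash

python3 -m inch '[[[3,-5,0],0.1,0.18],[[4,-7,0],0.15,0.18],[[4,-7,0],0.15,0.18],[[4,-7,0],0.15,0.18]]'; python3 plan.py s A
python3 -m inch '[[[0,6,0],-0.1,0.18],[[0,8,-35],-0.1,0.18],[[0,8,-55],-0.1,0.18],[[0,8,-55],-0.1,0.18]]'; python3 look.py A 64; python3 plan.py p C 133 0.4 74
```

```text
time_s: 22.57
eef_pos: [607.2, -189.8, 74.5]
eef_rot: [0.001, 0.626, 0.779, -0.0]
wrist_force: [1.2, -0.8, 0.6]
gripper_width: 34.6
grip_force: 0.7
A t 22.57 z 74.5 corner r 38.8 arm deg -71.4 Fn 0.9 Fr 1.2 Fz 0.6 M/38 0.8 w 34.6
time_s: 22.9
eef_pos: [617.3, -187.6, 133.9]
eef_rot: [0.003, 0.587, 0.81, 0.001]
wrist_force: [0.5, 0.3, 0.5]
gripper_width: 34.6
grip_force: 0.0
cam A None
flip 0 yaw 143
travel [266.5 -55.8] dz 1.6 turn -0.609 dist 272 target [480.3  48.4]
down 56.0
contact th 0.25
[[[-1,6,0],0.11],[[-3,11,0],0.22],[[-5,16,0],0.33],[[-8,21,0],0.43],[[-12,25,0],0.54],[[-16,29,0],0.65]]
back+lift [ 0.6 -6.2] -0.12
```

```bash

python3 -m inch '[[[39,-8,0],-0.09,0.18],[[78,-16,0],-0.18,0.18],[[117,-24,0],-0.27,0.18],[[156,-32,0],-0.36,0.18],[[195,-40,0],-0.45,0.18],[[234,-49,0],-0.54,0.18],[[264,-55,0],-0.61,0.18],[[264,-55,0],-0.61,0.18]]'; python3 plan.py p C 133 .4 74 | head -2
python3 -m inch '[[[0,0,30],0,0.18],[[0,0,54],0,0.18],[[-1,6,54],0.1,0.18],[[-3,11,54],0.2,0.18],[[-4,14,54],0.28,0.18],[[-4,14,54],0.28,0.18]]'; python3 plan.py s C .2 6 
```

```text
time_s: 23.62
eef_pos: [476.8, 53.2, 127.9]
eef_rot: [-0.002, 0.312, 0.95, -0.0]
wrist_force: [0.8, -0.3, -0.3]
gripper_width: 35.3
grip_force: 0.0
flip 0 yaw 143
travel [-5.7 -1.8] dz -2.1 turn 0.012 dist 6 target [480.3  48.4]
time_s: 24.12
eef_pos: [491.9, 55.6, 73.7]
eef_rot: [-0.001, 0.448, 0.894, -0.0]
wrist_force: [-0.2, -0.3, -0.1]
gripper_width: 35.3
grip_force: 0.0
C t 24.12 z 73.7 corner r 40.6 arm deg 133.0 Fn 0.3 Fr -0.1 Fz -0.1 M/38 0.4 w 35.3
[[[-2,5,0],0.10],[[-5,10,0],0.20]]
```

```bash

python3 -m inch '[[[-2,5,0],0.1,0.18],[[-5,10,0],0.2,0.18],[[-5,10,0],0.2,0.18]]'; python3 plan.py s C .2 6 &&
python3 -m inch '[[[-1,5,0],0.1,0.18],[[-2,9,0],0.2,0.18],[[-2,9,0],0.2,0.18],[[-2,9,0],0.2,0.18]]'; python3 plan.py s C
python3 -m inch '[[[0,-6,0],-0.1,0.18],[[0,-8,-35],-0.1,0.18],[[0,-8,-55],-0.1,0.18],[[0,-8,-55],-0.1,0.18]]'; python3 plan.py p B -159 0.4 72
python3 - <<'E'
from h import *
c=env.read_camera('scene');cv2.imwrite('pics/s1.png',cv2.resize(c['img'][150:290,180:330,::-1],(750,600),interpolation=2)[:600])
E
```

```text
time_s: 24.37
eef_pos: [502.5, 57.5, 73.8]
eef_rot: [-0.001, 0.534, 0.845, -0.001]
wrist_force: [-1.6, 0.9, -0.4]
gripper_width: 35.0
grip_force: 0.6
C t 24.37 z 73.8 corner r 38.2 arm deg 121.3 Fn 0.9 Fr 1.6 Fz -0.4 M/38 1.8 w 35.0
[[[-1,5,0],0.10],[[-3,9,0],0.20]]
time_s: 24.7
eef_pos: [511.5, 59.2, 74.2]
eef_rot: [-0.001, 0.614, 0.789, -0.001]
wrist_force: [-2.2, -0.9, -1.6]
gripper_width: 35.1
grip_force: 0.9
C t 24.7 z 74.2 corner r 38.3 arm deg 110.6 Fn 2.4 Fr -0.1 Fz -1.6 M/38 1.1 w 35.1
time_s: 25.03
eef_pos: [508.2, 58.2, 134.5]
eef_rot: [0.004, 0.574, 0.819, 0.002]
wrist_force: [0.6, 0.9, 0.9]
gripper_width: 34.7
grip_force: 0.0
flip 1 yaw 31
travel [-150.5 -131.3] dz 4.5 turn 1.377 dist 200 target [ 435.9 -128.1]
down 58.0
contact th 0.25
[[[1,-6,0],0.11],[[3,-11,0],0.22],[[5,-16,0],0.33],[[8,-21,0],0.43],[[12,-25,0],0.54],[[16,-29,0],0.65]]
back+lift [-0.6  6.2] -0.12
```

View pics/s1.png

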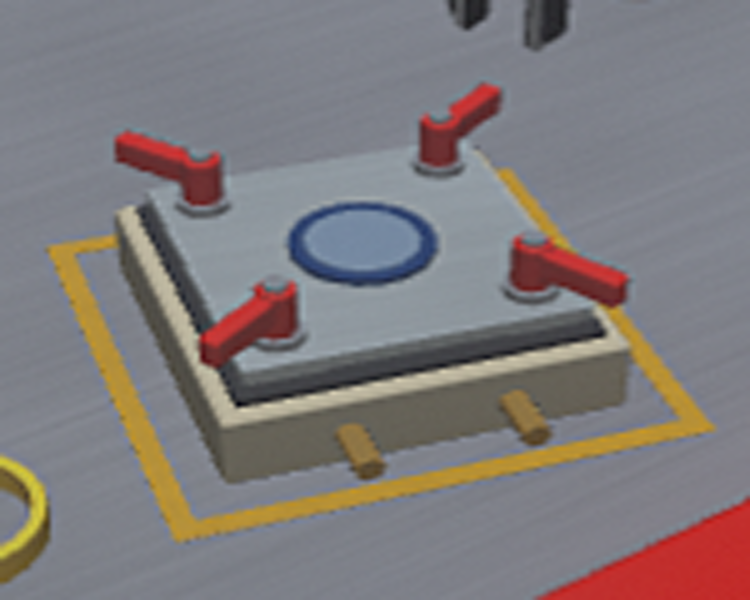

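The picture shows the levers at px (205,175), (440,140), (275,305) and (535,265), all turned outward, with the cover level and still above its seat. For round 3 I start with A, which needs little tool turning.

```bash
python3 plan.py p A -71.5 0.35 72
```

```text
flip 1 yaw 119
travel [-271.7   23.1] dz 2.5 turn -0.151 dist 273 target [ 620.9 -189.9]
down 58.0
contact th 0.25
[[[1,-5,0],0.10],[[3,-10,0],0.20],[[5,-15,0],0.30],[[7,-19,0],0.40],[[10,-24,0],0.50],[[14,-28,0],0.60]]
back+lift [-0.6  6.2] -0.12
```

```bash

python3 -m inch '[[[-40,3,0],-0.05,0.18],[[-80,7,0],-0.1,0.18],[[-120,10,0],-0.15,0.18],[[-160,14,0],-0.15,0.18],[[-200,17,0],-0.15,0.18],[[-240,20,0],-0.15,0.18],[[-270,23,0],-0.15,0.18],[[-270,23,0],-0.15,0.18]]'; python3 plan.py p A -71.5 .35 72 | head -2
python3 -m inch '[[[0,0,30],0,0.18],[[0,0,56],0,0.18],[[1,-6,56],0.11,0.18],[[3,-11,56],0.22,0.18],[[4,-14,56],0.3,0.18],[[4,-14,56],0.3,0.18]]'; python3 plan.py s A .3 6 
```

```text
time_s: 25.75
eef_pos: [617.3, -198.4, 127.8]
eef_rot: [0.001, 0.516, 0.856, -0.002]
wrist_force: [-1.0, -0.7, -0.2]
gripper_width: 35.0
grip_force: 0.0
flip 1 yaw 119
travel [5.8 7.2] dz -2.2 turn -0.012 dist 9 target [ 620.9 -189.9]
time_s: 26.25
eef_pos: [602.3, -190.8, 72.5]
eef_rot: [-0.001, 0.635, 0.772, 0.0]
wrist_force: [1.0, 0.5, -1.7]
gripper_width: 35.0
grip_force: 0.6
A t 26.25 z 72.5 corner r 38.1 arm deg -78.4 Fn 1.1 Fr -0.3 Fz -1.7 M/38 2.1 w 35.0
[[[1,-5,0],0.10],[[3,-9,0],0.20],[[6,-14,0],0.30]]
```

```bash

python3 -m inch '[[[1,-5,0],0.1,0.18],[[1,-5,0],0.1,0.18]]'; python3 plan.py s A .3 6 &&
python3 -m inch '[[[1,-6,0],0.13,0.18],[[1,-6,0],0.13,0.18],[[1,-6,0],0.13,0.18]]'; python3 plan.py s A
python3 -m inch '[[[0,6,0],-0.1,0.18],[[0,8,-35],-0.1,0.18],[[0,8,-57],-0.1,0.18],[[0,8,-57],-0.1,0.18]]'; python3 plan.py p C 110 0.35 72
```

```text
time_s: 26.42
eef_pos: [597.8, -190.9, 73.2]
eef_rot: [-0.0, 0.673, 0.74, 0.0]
wrist_force: [2.6, 1.4, -1.2]
gripper_width: 34.7
grip_force: 1.0
A t 26.42 z 73.2 corner r 38.8 arm deg -83.7 Fn 2.7 Fr -1.1 Fz -1.2 M/38 3.7 w 34.7
[[[2,-5,0],0.10],[[4,-10,0],0.20],[[6,-14,0],0.30]]
time_s: 26.67
eef_pos: [591.9, -190.8, 73.7]
eef_rot: [0.0, 0.718, 0.696, 0.0]
wrist_force: [2.1, 1.8, -0.6]
gripper_width: 35.2
grip_force: 0.9
A t 26.67 z 73.7 corner r 39.9 arm deg -90.0 Fn 2.1 Fr -1.8 Fz -0.6 M/38 1.9 w 35.2
time_s: 27.0
eef_pos: [602.2, -193.3, 136.1]
eef_rot: [0.004, 0.683, 0.73, 0.001]
wrist_force: [1.5, 0.1, 1.4]
gripper_width: 35.1
grip_force: 0.0
flip 0 yaw 120
travel [259.1 -87.6] dz 6.1 turn -0.458 dist 273 target [497.8  59.4]
down 58.0
contact th 0.25
[[[-1,5,0],0.10],[[-3,10,0],0.20],[[-5,15,0],0.30],[[-7,19,0],0.40],[[-10,24,0],0.50],[[-14,28,0],0.60]]
back+lift [ 0.6 -6.2] -0.12
```

```bash

python3 -m inch '[[[38,-13,0],-0.07,0.18],[[76,-26,2],-0.14,0.18],[[114,-39,4],-0.21,0.18],[[152,-52,4],-0.28,0.18],[[190,-65,4],-0.35,0.18],[[228,-78,4],-0.42,0.18],[[255,-87,4],-0.46,0.18],[[255,-87,4],-0.46,0.18]]'; python3 plan.py p C 110 .35 72 | head -2
python3 -m inch '[[[0,0,30],0,0.18],[[0,0,56],0,0.18],[[-1,6,56],0.11,0.18],[[-3,11,56],0.22,0.18],[[-4,14,56],0.3,0.18],[[-4,14,56],0.3,0.18]]'; python3 plan.py s C .3 6 &&
python3 -m inch '[[[-1,5,0],0.1,0.18],[[-1,5,0],0.1,0.18]]'; python3 plan.py s C .3 6
```

```text
time_s: 27.67
eef_pos: [494.0, 63.5, 126.9]
eef_rot: [-0.001, 0.494, 0.869, -0.0]
wrist_force: [-0.1, -0.0, 0.2]
gripper_width: 35.0
grip_force: 0.0
flip 0 yaw 120
travel [-5.5  1.2] dz -3.1 turn 0.013 dist 6 target [497.8  59.4]
time_s: 28.17
eef_pos: [511.1, 59.6, 70.3]
eef_rot: [-0.0, 0.624, 0.781, -0.001]
wrist_force: [0.3, -0.1, 0.1]
gripper_width: 35.2
grip_force: 0.0
C t 28.17 z 70.3 corner r 39.4 arm deg 111.3 Fn -0.3 Fr -0.3 Fz 0.1 M/38 -0.0 w 35.2
[[[-1,5,0],0.10],[[-3,10,0],0.20],[[-5,14,0],0.30]]
time_s: 28.33
eef_pos: [515.4, 59.9, 70.2]
eef_rot: [-0.001, 0.662, 0.749, -0.001]
wrist_force: [-1.4, -0.2, -1.5]
gripper_width: 34.9
grip_force: 0.6
C t 28.33 z 70.2 corner r 39.6 arm deg 106.3 Fn 1.4 Fr 0.2 Fz -1.5 M/38 3.3 w 34.9
[[[-1,5,0],0.10],[[-3,10,0],0.20],[[-5,14,0],0.30]]
```

```bash

python3 -m inch '[[[-1,5,-1],0.1,0.18],[[-2,8,-2],0.16,0.18],[[-2,8,-2],0.16,0.18]]'; python3 plan.py s C .3 6 &&
python3 -m inch '[[[-1,6,0],0.12,0.18],[[-1,6,0],0.12,0.18],[[-1,6,0],0.12,0.18]]'; python3 plan.py s C
python3 -m inch '[[[0,-6,0],-0.1,0.18],[[0,-8,-35],-0.1,0.18],[[0,-8,-57],-0.1,0.18],[[0,-8,-57],-0.1,0.18]]'; python3 plan.py p B -158 0.35 72;python3 plan.py p D 17 0.35 72|head -2
```

```text
time_s: 28.58
eef_pos: [520.7, 58.8, 70.7]
eef_rot: [-0.002, 0.719, 0.695, -0.003]
wrist_force: [-4.9, -0.9, -4.1]
gripper_width: 35.1
grip_force: 2.4
C t 28.58 z 70.7 corner r 39.8 arm deg 100.9 Fn 5.0 Fr 0.0 Fz -4.1 M/38 6.9 w 35.1
[[[-1,5,0],0.10],[[-3,10,0],0.20],[[-5,14,0],0.30]]
time_s: 28.83
eef_pos: [526.8, 58.1, 70.8]
eef_rot: [-0.002, 0.759, 0.651, -0.003]
wrist_force: [-4.7, 1.2, -3.7]
gripper_width: 35.4
grip_force: 2.4
C t 28.83 z 70.8 corner r 39.9 arm deg 93.7 Fn 4.6 Fr 1.5 Fz -3.7 M/38 6.2 w 35.4
time_s: 29.17
eef_pos: [525.9, 60.1, 134.8]
eef_rot: [0.003, 0.726, 0.688, 0.003]
wrist_force: [1.2, 0.5, 0.3]
gripper_width: 34.9
grip_force: 0.0
flip 1 yaw 32
travel [-193.4  -79.5] dz 4.8 turn 0.959 dist 209 target [ 436.2 -128.9]
down 58.0
contact th 0.25
[[[1,-5,0],0.10],[[3,-10,0],0.20],[[5,-15,0],0.30],[[7,-19,0],0.40],[[10,-24,0],0.50],[[14,-28,0],0.60]]
back+lift [-0.6  6.2] -0.12
flip 0 yaw 27
travel [-56.9 162.7] dz 4.8 turn 1.047 dist 172 target [685.3  -5.3]
```

```bash

python3 -m inch '[[[-37,-15,0],0.12,0.18],[[-74,-30,2],0.24,0.18],[[-111,-45,2],0.36,0.18],[[-148,-61,2],0.48,0.18],[[-180,-74,2],0.6,0.18],[[-191,-79,2],0.72,0.18],[[-191,-79,2],0.84,0.18],[[-191,-79,2],0.96,0.18]]'; python3 plan.py p B -158 .35 72 | head -2
python3 -m inch '[[[0,0,30],0,0.18],[[0,0,54],0,0.18],[[1,-6,54],0.11,0.18],[[3,-11,54],0.22,0.18],[[4,-14,54],0.3,0.18],[[4,-14,54],0.3,0.18]]'; python3 plan.py s B .3 6 &&
python3 -m inch '[[[1,-5,0],0.1,0.18],[[1,-5,0],0.1,0.18]]'; python3 plan.py s B .3 6
```

```text
time_s: 29.83
eef_pos: [431.8, -128.2, 127.8]
eef_rot: [0.001, 0.963, 0.271, 0.0]
wrist_force: [-0.3, 1.0, 0.9]
gripper_width: 35.0
grip_force: 0.0
flip 1 yaw 32
travel [3.4 2.9] dz -2.2 turn -0.01 dist 4 target [ 436.2 -128.9]
time_s: 30.33
eef_pos: [428.1, -112.5, 73.4]
eef_rot: [0.0, 0.992, 0.127, -0.0]
wrist_force: [0.6, -0.0, -0.5]
gripper_width: 35.1
grip_force: 0.1
B t 30.33 z 73.4 corner r 44.6 arm deg -164.1 Fn 0.2 Fr -0.5 Fz -0.5 M/38 1.0 w 35.1
[[[4,-6,0],0.10],[[8,-11,0],0.20],[[12,-15,0],0.30]]
time_s: 30.5
eef_pos: [428.2, -107.8, 73.7]
eef_rot: [0.001, 0.997, 0.078, 0.0]
wrist_force: [-0.1, -1.8, -1.9]
gripper_width: 35.2
grip_force: 1.1
B t 30.5 z 73.7 corner r 44.8 arm deg -168.6 Fn 1.8 Fr 0.4 Fz -1.9 M/38 2.0 w 35.2
[[[3,-6,0],0.10],[[8,-11,0],0.20],[[12,-15,0],0.30]]
```

```bash

python3 -m inch '[[[4,-6,0],0.08,0.18],[[7,-9,0],0.15,0.18],[[7,-9,0],0.15,0.18],[[7,-9,0],0.15,0.18]]'; python3 plan.py s B
python3 -m inch '[[[0,6,0],-0.1,0.18],[[0,8,-35],-0.1,0.18],[[0,8,-57],-0.1,0.18],[[0,8,-57],-0.1,0.18]]'; python3 plan.py p D 17 0.35 72
```

```text
time_s: 30.83
eef_pos: [431.3, -99.8, 73.3]
eef_rot: [0.001, 1.0, 0.004, -0.002]
wrist_force: [-5.2, -6.2, -0.6]
gripper_width: 35.4
grip_force: 3.0
B t 30.83 z 73.3 corner r 42.5 arm deg -176.4 Fn 5.8 Fr 5.6 Fz -0.6 M/38 6.7 w 35.4
time_s: 31.17
eef_pos: [437.1, -106.1, 135.4]
eef_rot: [0.001, 0.999, 0.054, 0.004]
wrist_force: [1.8, -0.7, 0.4]
gripper_width: 34.9
grip_force: 0.0
flip 0 yaw 27
travel [257.7 -73.2] dz 5.4 turn -0.363 dist 268 target [685.3  -5.3]
down 58.0
contact th 0.25
[[[-1,5,0],0.10],[[-3,10,0],0.20],[[-5,15,0],0.30],[[-7,19,0],0.40],[[-10,24,0],0.50],[[-14,28,0],0.60]]
back+lift [ 0.6 -6.2] -0.12
```

```bash

python3 -m inch '[[[38,-11,0],-0.06,0.18],[[76,-22,3],-0.12,0.18],[[114,-32,3],-0.18,0.18],[[152,-43,3],-0.24,0.18],[[190,-54,3],-0.3,0.18],[[228,-65,3],-0.36,0.18],[[256,-73,3],-0.36,0.18],[[256,-73,3],-0.36,0.18]]'; python3 plan.py p D 17 .35 72 | head -2
python3 -m inch '[[[0,0,30],0,0.18],[[0,0,55],0,0.18],[[-1,6,55],0.11,0.18],[[-3,11,55],0.22,0.18],[[-4,14,55],0.3,0.18],[[-4,14,55],0.3,0.18]]'; python3 plan.py s D .3 6 &&
python3 -m inch '[[[-1,5,0],0.1,0.18],[[-1,5,0],0.1,0.18]]'; python3 plan.py s D .3 6
```

```text
time_s: 31.83
eef_pos: [684.7, -1.9, 126.0]
eef_rot: [-0.002, 0.972, 0.234, 0.001]
wrist_force: [-0.6, 1.3, -0.4]
gripper_width: 34.9
grip_force: 0.0
flip 0 yaw 27
travel [-1.   3.3] dz -4.0 turn 0.001 dist 3 target [685.3  -5.3]
time_s: 32.33
eef_pos: [682.4, -21.3, 71.7]
eef_rot: [-0.0, 0.997, 0.082, -0.001]
wrist_force: [-0.6, -0.5, 0.3]
gripper_width: 35.1
grip_force: 0.0
D t 32.33 z 71.7 corner r 36.2 arm deg 15.6 Fn -0.3 Fr -0.7 Fz 0.3 M/38 -0.6 w 35.1
[[[-0,4,0],0.10],[[-1,9,0],0.20],[[-3,13,0],0.30]]
time_s: 32.5
eef_pos: [682.4, -24.5, 72.0]
eef_rot: [-0.001, 0.999, 0.033, -0.001]
wrist_force: [-0.4, 2.7, -1.6]
gripper_width: 34.9
grip_force: 1.5
D t 32.5 z 72.0 corner r 36.8 arm deg 11.9 Fn 2.7 Fr 0.1 Fz -1.6 M/38 3.2 w 34.9
[[[-0,4,0],0.10],[[-1,9,0],0.20],[[-3,13,0],0.30]]
```

```bash

python3 -m inch '[[[0,4,0],0.1,0.18],[[-1,6,0],0.13,0.18],[[-1,6,0],0.13,0.18]]'; python3 plan.py s D .3 7 &&
python3 -m inch '[[[0,6,0],0.13,0.18],[[0,6,0],0.13,0.18],[[0,6,0],0.13,0.18]]'; python3 plan.py s D .2 7
python3 -m inch '[[[0,-6,0],-0.1,0.18],[[0,-8,-35],-0.1,0.18],[[0,-8,-57],-0.1,0.18],[[0,-8,-57],-0.1,0.18]]'; python3 plan.py p A -90 0.35 70;python3 plan.py p B -175 0.35 70 |head -2;python3 plan.py p C 94 0.35 70|head -2
```

```text
time_s: 32.75
eef_pos: [681.5, -28.0, 72.0]
eef_rot: [-0.002, 1.0, -0.03, -0.001]
wrist_force: [-1.2, 6.7, -2.8]
gripper_width: 35.4
grip_force: 2.9
D t 32.75 z 72.0 corner r 37.5 arm deg 8.6 Fn 6.8 Fr -0.2 Fz -2.8 M/38 9.9 w 35.4
[[[-0,5,0],0.10],[[-1,9,0],0.20],[[-3,13,0],0.30]]
time_s: 33.0
eef_pos: [680.5, -33.4, 71.7]
eef_rot: [-0.002, 0.996, -0.094, -0.002]
wrist_force: [-2.8, 7.1, -1.5]
gripper_width: 35.3
grip_force: 2.7
D t 33.0 z 71.7 corner r 37.7 arm deg 1.8 Fn 7.1 Fr -2.5 Fz -1.5 M/38 9.6 w 35.3
[[[-0,5,0],0.10],[[-1,9,0],0.20]]
time_s: 33.33
eef_pos: [687.6, -29.9, 136.1]
eef_rot: [0.0, 0.999, -0.045, 0.005]
wrist_force: [0.5, -0.2, 0.8]
gripper_width: 35.1
grip_force: 0.0
flip 1 yaw 100
travel [-67.9 169.8] dz 6.1 turn -1.836 dist 183 target [ 604.5 -192.8]
down 60.0
contact th 0.25
[[[1,-5,0],0.10],[[3,-10,0],0.20],[[5,-15,0],0.30],[[7,-19,0],0.40],[[10,-24,0],0.50],[[14,-28,0],0.60]]
back+lift [-0.6  6.2] -0.12
flip 1 yaw 15
travel [-246.4  106.9] dz 6.1 turn -0.353 dist 269 target [ 432.5 -114. ]
flip 0 yaw 104
travel [-183.4  -76.2] dz 6.1 turn -1.906 dist 199 target [511.9  62.6]
```

```bash
python3 - <<'E'
s=open('plan.py').read()
s=s.replace("lo=np.radians(-65);","lo=np.radians(-65);th0=np.arctan2(6+clear,RC)-np.arcsin(6/np.hypot(RC,6+clear));")
s=s.replace("((a+DEL+np.pi*f-lo)","((a+DEL+th0+np.pi*f-lo)")
s=s.replace("nrm=np.array([-np.sin(a)","""tw=(y+(np.pi if fl(n,o) else 0)-a+np.pi)%(2*np.pi)-np.pi
    if tw<0:
        d=world(np.array([-1. if fl(n,o) else 1.,0]),y);q=p@d;e=p+d*(-q+np.sqrt(q*q-r*r+50**2+36));a=np.arctan2(e[1],e[0])-np.arctan2(6,50)
    print('twist',round(np.degrees(tw)),end=' ')
    nrm=np.array([-np.sin(a)""")
open('plan.py','w').write(s)
E
python3 plan.py p A -91 .2 71
```

```text
flip 1 yaw 113
travel [-64.7 173. ] dz 6.1 turn -2.071 dist 185 target [ 607.5 -196.3]
down 59.0
contact th 0.25
[[[2,-6,0],0.11],[[6,-11,0],0.23],[[9,-16,0],0.34],[[13,-21,0],0.45]]
back+lift [-1.9  6.4] -0.12
```

```bash

python3 -m inch '[[[-14,37,0],-0.12,0.18],[[-28,74,3],-0.24,0.18],[[-42,111,3],-0.36,0.18],[[-56,148,3],-0.48,0.18],[[-65,172,3],-0.6,0.18],[[-65,172,3],-0.72,0.18],[[-65,172,3],-0.84,0.18],[[-65,172,3],-0.96,0.18]]'
python3 -m inch '[[[0,0,0],-0.12,0.18],[[0,0,0],-0.24,0.18],[[0,0,0],-0.36,0.18],[[0,0,0],-0.48,0.18],[[0,0,0],-0.6,0.18],[[0,0,0],-0.72,0.18],[[0,0,0],-0.84,0.18],[[0,0,0],-0.96,0.18]]'
python3 -m inch '[[[0,0,0],-0.12,0.18],[[0,0,0],-0.15,0.18]]'
python3 plan.py p A -91 .2 71
```

```text
time_s: 34.0
eef_pos: [602.1, -196.5, 127.0]
eef_rot: [0.001, 0.906, 0.423, -0.0]
wrist_force: [0.5, 0.1, -0.2]
gripper_width: 34.7
grip_force: 0.0
time_s: 34.67
eef_pos: [602.5, -195.5, 126.9]
eef_rot: [0.001, 0.608, 0.794, -0.0]
wrist_force: [-0.2, 0.5, -0.2]
gripper_width: 35.2
grip_force: 0.0
time_s: 34.83
eef_pos: [602.5, -195.5, 126.8]
eef_rot: [0.0, 0.547, 0.837, -0.0]
wrist_force: [-0.4, 0.2, -0.8]
gripper_width: 35.1
grip_force: 0.0
flip 1 yaw 113
travel [-2.7  4.3] dz -3.2 turn 0.003 dist 5 target [ 607.5 -196.3]
down 59.0
contact th 0.25
[[[2,-6,0],0.11],[[6,-11,0],0.23],[[9,-16,0],0.34],[[13,-21,0],0.45]]
back+lift [-1.9  6.4] -0.12
```

```bash

python3 -m inch '[[[-3,4,30],0,0.18],[[-3,4,56],0,0.18],[[-1,-2,56],0.11,0.18],[[3,-7,56],0.23,0.18],[[3,-7,56],0.23,0.18]]'; python3 plan.py s A .1 8 &&
python3 -m inch '[[[2,-5,0],0.1,0.18],[[2,-5,0],0.1,0.18]]'; python3 plan.py s A .1 8
```

```text
time_s: 35.25
eef_pos: [594.1, -195.2, 70.2]
eef_rot: [-0.0, 0.643, 0.766, -0.001]
wrist_force: [0.7, 0.7, 0.4]
gripper_width: 35.3
grip_force: 0.0
twist 10 A t 35.25 z 70.2 corner r 40.8 arm deg -90.4 Fn 0.7 Fr -0.7 Fz 0.4 M/38 1.7 w 35.3
[[[5,-5,0],0.10]]
time_s: 35.42
eef_pos: [591.6, -193.7, 71.5]
eef_rot: [0.002, 0.68, 0.734, 0.001]
wrist_force: [4.3, 0.6, -3.4]
gripper_width: 34.8
grip_force: 2.3
twist 7 A t 35.42 z 71.5 corner r 40.7 arm deg -92.4 Fn 4.2 Fr -0.8 Fz -3.4 M/38 5.4 w 34.8
[[[5,-5,0],0.10]]
```

```bash

python3 -m inch '[[[2,-3,0],0.06,0.18],[[2,-3,0],0.06,0.18]]'; python3 plan.py s A .1 8 &&
python3 -m inch '[[[1,-3,0],0.06,0.18],[[1,-3,0],0.06,0.18]]'; python3 plan.py s A .1 8
```

```text
time_s: 35.58
eef_pos: [590.3, -192.6, 71.9]
eef_rot: [0.004, 0.701, 0.713, 0.002]
wrist_force: [9.8, -1.1, -6.2]
gripper_width: 34.7
grip_force: 4.7
twist 4 A t 35.58 z 71.9 corner r 40.6 arm deg -93.3 Fn 9.8 Fr 0.5 Fz -6.2 M/38 11.1 w 34.7
[[[4,-5,0],0.10]]
STOP
twist 4 A t 35.58 z 71.9 corner r 40.6 arm deg -93.3 Fn 9.8 Fr 0.5 Fz -6.2 M/38 11.1 w 34.7
[[[4,-5,0],0.10]]
STOP
```

```bash

python3 -m inch '[[[0,0,0],0,0.18],[[0,0,0],0,0.18]]'; python3 plan.py s A .1 8
python3 -m inch '[[[0,-1,0],0.02,0.18],[[0,-1,0],0.02,0.18]]'; python3 plan.py s A .1 8
```

```text
time_s: 35.75
eef_pos: [590.4, -192.7, 71.9]
eef_rot: [0.004, 0.7, 0.714, 0.002]
wrist_force: [10.1, -1.4, -5.7]
gripper_width: 35.0
grip_force: 4.5
twist 4 A t 35.75 z 71.9 corner r 40.6 arm deg -93.1 Fn 10.1 Fr 0.9 Fz -5.7 M/38 11.5 w 35.0
[[[4,-5,0],0.10]]
STOP
time_s: 35.92
eef_pos: [590.0, -192.3, 71.9]
eef_rot: [0.004, 0.707, 0.707, 0.003]
wrist_force: [11.1, -0.4, -7.9]
gripper_width: 35.0
grip_force: 5.4
twist 3 A t 35.92 z 71.9 corner r 40.6 arm deg -93.4 Fn 11.1 Fr -0.3 Fz -7.9 M/38 13.4 w 35.0
[[[4,-5,0],0.10]]
STOP
```

```bash

python3 - <<'E'
from h import *
print(env.get_obs()['ft_torque'],env.get_obs()['wrist_force'])
c=env.read_camera('wrist');cv2.imwrite('pics/w2.png',c['img'][:,:,::-1])
E
```

```text
[-0.25884499 -2.0743578  -0.0685925 ] [11.10811779 -0.40045585 -7.87397237]
```

View pics/w2.png

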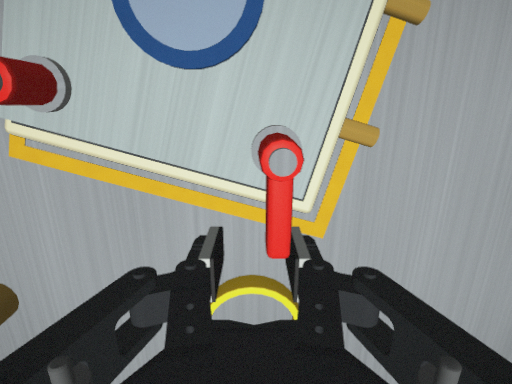

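The wrist view shows the right finger bearing on lever A's arm near px (292,245), and nothing else is touched. A resists at about 12 N, so I leave it and go on to its diagonal, C.

```bash

python3 -m inch '[[[0,8,0],-0.1,0.18],[[0,10,-35],-0.1,0.18],[[0,10,-57],-0.1,0.18],[[0,10,-57],-0.1,0.18]]'; python3 plan.py p C 91 0.2 70
```

```text
time_s: 36.3
eef_pos: [599.4, -192.7, 133.7]
eef_rot: [0.005, 0.671, 0.741, 0.002]
wrist_force: [0.5, 0.4, 0.9]
gripper_width: 35.5
grip_force: 0.0
flip 0 yaw 115
travel [266.4 -62.7] dz 3.7 turn -0.345 dist 274 target [510.6  66.1]
down 60.0
contact th 0.25
[[[-2,6,0],0.11],[[-6,11,0],0.23],[[-9,16,0],0.34],[[-13,21,0],0.45]]
back+lift [ 1.9 -6.4] -0.12
```

```bash

python3 -m inch '[[[39,-9,0],-0.06,0.18],[[78,-18,1],-0.12,0.18],[[117,-27,1],-0.18,0.18],[[156,-37,1],-0.24,0.18],[[195,-46,1],-0.3,0.18],[[234,-55,1],-0.35,0.18],[[261,-61,1],-0.35,0.18],[[261,-61,1],-0.35,0.18]]'; python3 plan.py p C 91 .2 70 | head -2
python3 -m inch '[[[0,0,30],0,0.18],[[0,0,56],0,0.18],[[-2,6,56],0.11,0.18],[[-5,10,56],0.2,0.18],[[-5,10,56],0.2,0.18]]'; python3 plan.py s C .1 8
```

```text
time_s: 36.97
eef_pos: [508.8, 69.5, 127.5]
eef_rot: [0.0, 0.528, 0.849, 0.001]
wrist_force: [-0.1, 0.2, -0.1]
gripper_width: 35.4
grip_force: 0.0
flip 0 yaw 115
travel [-3.8  0. ] dz -2.5 turn 0.014 dist 4 target [510.6  66.1]
time_s: 37.38
eef_pos: [523.0, 61.2, 70.5]
eef_rot: [0.0, 0.616, 0.788, -0.0]
wrist_force: [0.4, 0.3, -0.1]
gripper_width: 34.9
grip_force: 0.0
twist 12 C t 37.38 z 70.5 corner r 36.2 arm deg 92.3 Fn -0.4 Fr 0.3 Fz -0.1 M/38 -0.6 w 34.9
[[[-0,5,0],0.10]]
```

```bash

python3 -m inch '[[[0,4,0],0.06,0.18],[[0,4,0],0.06,0.18]]'; python3 plan.py s C .1 8 &&
python3 -m inch '[[[0,3,0],0.06,0.18],[[0,3,0],0.06,0.18]]'; python3 plan.py s C .1 8 &&
python3 -m inch '[[[0,2,0],0.05,0.18],[[0,2,0],0.05,0.18]]'; python3 plan.py s C .1 8
```

```text
time_s: 37.55
eef_pos: [525.2, 61.8, 70.6]
eef_rot: [-0.0, 0.639, 0.77, -0.001]
wrist_force: [-3.1, -2.8, 1.0]
gripper_width: 35.3
grip_force: 1.4
twist 10 C t 37.55 z 70.6 corner r 37.4 arm deg 90.4 Fn 3.1 Fr -2.7 Fz 1.0 M/38 2.8 w 35.3
[[[-1,5,0],0.10]]
time_s: 37.72
eef_pos: [526.4, 61.2, 70.2]
eef_rot: [-0.001, 0.662, 0.75, -0.003]
wrist_force: [-7.0, -4.3, 2.9]
gripper_width: 34.9
grip_force: 3.4
twist 8 C t 37.72 z 70.2 corner r 37.7 arm deg 89.6 Fn 6.9 Fr -4.4 Fz 2.9 M/38 8.6 w 34.9
[[[-2,5,0],0.10]]
time_s: 37.88
eef_pos: [527.3, 60.6, 70.0]
eef_rot: [-0.001, 0.68, 0.733, -0.005]
wrist_force: [-8.5, -5.3, 4.5]
gripper_width: 35.0
grip_force: 4.7
twist 5 C t 37.88 z 70.0 corner r 37.8 arm deg 89.3 Fn 8.5 Fr -5.4 Fz 4.5 M/38 9.5 w 35.0
[[[-2,5,0],0.10]]
```

```bash

python3 -m inch '[[[0,2,0],0.03,0.18],[[0,2,0],0.03,0.18]]'; python3 plan.py s C .1 12 &&
python3 -m inch '[[[0,1,0],0.02,0.18],[[0,1,0],0.02,0.18]]'; python3 plan.py s C .1 12
```

```text
time_s: 38.05
eef_pos: [527.9, 60.2, 69.8]
eef_rot: [-0.002, 0.691, 0.723, -0.006]
wrist_force: [-13.9, -6.7, 7.7]
gripper_width: 34.9
grip_force: 6.4
twist 4 C t 38.05 z 69.8 corner r 37.9 arm deg 88.8 Fn 13.8 Fr -7.0 Fz 7.7 M/38 15.7 w 34.9
[[[-2,5,0],0.10]]
time_s: 38.22
eef_pos: [528.3, 59.9, 69.8]
eef_rot: [-0.002, 0.698, 0.716, -0.007]
wrist_force: [-14.1, -8.0, 9.6]
gripper_width: 35.1
grip_force: 7.1
twist 3 C t 38.22 z 69.8 corner r 37.9 arm deg 88.6 Fn 13.9 Fr -8.4 Fz 9.6 M/38 16.1 w 35.1
[[[-1,5,0],0.10]]
```

```bash

python3 -m inch '[[[0,-8,0],-0.1,0.18],[[0,-10,-35],-0.1,0.18],[[0,-10,-57],-0.1,0.18],[[0,-10,-57],-0.1,0.18]]'; python3 plan.py p B -177 0.1 71
```

```text
time_s: 38.55
eef_pos: [527.3, 64.4, 132.8]
eef_rot: [0.004, 0.66, 0.751, 0.003]
wrist_force: [1.3, 0.1, -0.1]
gripper_width: 34.7
grip_force: 0.0
flip 1 yaw 27
travel [-166.7 -120.5] dz 2.8 turn 1.219 dist 206 target [ 429.1 -116.4]
down 59.0
contact th 0.25
[[[2,-5,0],0.09],[[4,-9,0],0.18],[[7,-13,0],0.26],[[10,-17,0],0.35]]
back+lift [-1.9  6.4] -0.12
```

```bash

python3 -m inch '[[[-33,-24,0],0.12,0.18],[[-66,-48,0],0.24,0.18],[[-99,-72,0],0.36,0.18],[[-132,-96,0],0.48,0.18],[[-160,-116,0],0.6,0.18],[[-164,-119,0],0.72,0.18],[[-164,-119,0],0.84,0.18],[[-164,-119,0],0.96,0.18]]'; 
python3 -m inch '[[[0,0,0],0.12,0.18],[[0,0,0],0.25,0.18],[[0,0,0],0.25,0.18]]'; python3 plan.py p B -177 .1 71 | head -2
```

```text
time_s: 39.22
eef_pos: [425.4, -114.8, 127.9]
eef_rot: [0.001, 0.934, 0.357, 0.0]
wrist_force: [-0.4, 0.6, -0.1]
gripper_width: 35.1
grip_force: 0.0
time_s: 39.47
eef_pos: [425.8, -113.7, 127.8]
eef_rot: [0.001, 0.971, 0.24, 0.0]
wrist_force: [0.6, -0.1, -0.6]
gripper_width: 35.0
grip_force: 0.0
flip 1 yaw 27
travel [1.7 3.9] dz -2.2 turn 0.005 dist 4 target [ 429.1 -116.4]
```

```bash

python3 -m inch '[[[3,4,30],0,0.18],[[3,4,56],0,0.18],[[5,-1,56],0.1,0.18],[[7,-6,56],0.2,0.18],[[7,-6,56],0.2,0.18]]'; python3 plan.py s B .1 7 &&
python3 -m inch '[[[1,-3,0],0.05,0.18],[[1,-3,0],0.05,0.18]]'; python3 plan.py s B .1 7 && 
python3 -m inch '[[[1,-3,0],0.05,0.18],[[1,-3,0],0.05,0.18]]'; python3 plan.py s B .1 7
```

```text
time_s: 39.88
eef_pos: [428.8, -103.8, 71.3]
eef_rot: [-0.0, 0.99, 0.144, -0.0]
wrist_force: [0.4, 0.7, 0.0]
gripper_width: 35.0
grip_force: 0.0
twist 13 B t 39.88 z 71.3 corner r 40.6 arm deg -176.2 Fn -0.6 Fr -0.4 Fz 0.0 M/38 -0.2 w 35.0
[[[5,-5,0],0.10]]
time_s: 40.05
eef_pos: [429.6, -102.4, 72.0]
eef_rot: [0.001, 0.993, 0.119, 0.0]
wrist_force: [0.1, -0.9, -1.1]
gripper_width: 34.9
grip_force: 0.5
twist 11 B t 40.05 z 72.0 corner r 40.5 arm deg -177.3 Fn 0.9 Fr -0.0 Fz -1.1 M/38 -0.3 w 34.9
[[[5,-5,0],0.10]]
time_s: 40.22
eef_pos: [430.2, -101.1, 72.1]
eef_rot: [0.002, 0.996, 0.093, 0.001]
wrist_force: [1.5, -5.6, -3.8]
gripper_width: 35.0
grip_force: 3.0
twist 9 B t 40.22 z 72.1 corner r 40.5 arm deg -178.0 Fn 5.7 Fr -1.3 Fz -3.8 M/38 5.1 w 35.0
[[[4,-5,0],0.10]]
```

```bash

python3 -m inch '[[[1,-2,0],0.03,0.18],[[1,-2,0],0.03,0.18]]'; python3 plan.py s B .1 9 &&
python3 -m inch '[[[0,-1,0],0.03,0.18],[[0,-1,0],0.03,0.18]]'; python3 plan.py s B .1 9 &&
python3 -m inch '[[[0,-1,0],0.03,0.18],[[0,-1,0],0.03,0.18]]'; python3 plan.py s B .1 9
```

```text
time_s: 40.38
eef_pos: [430.6, -100.2, 72.1]
eef_rot: [0.003, 0.997, 0.078, 0.001]
wrist_force: [1.9, -9.1, -4.4]
gripper_width: 35.1
grip_force: 4.4
twist 8 B t 40.38 z 72.1 corner r 40.5 arm deg -178.6 Fn 9.1 Fr -1.7 Fz -4.4 M/38 9.2 w 35.1
[[[4,-5,0],0.10]]
time_s: 40.55
eef_pos: [431.0, -99.6, 72.1]
eef_rot: [0.003, 0.998, 0.063, 0.002]
wrist_force: [3.4, -8.8, -7.3]
gripper_width: 35.1
grip_force: 4.9
twist 6 B t 40.55 z 72.1 corner r 40.5 arm deg -178.9 Fn 8.9 Fr -3.2 Fz -7.3 M/38 8.3 w 35.1
[[[4,-5,0],0.10]]
time_s: 40.72
eef_pos: [431.4, -99.0, 72.3]
eef_rot: [0.003, 0.999, 0.048, 0.002]
wrist_force: [4.8, -11.4, -7.1]
gripper_width: 34.9
grip_force: 5.4
twist 5 B t 40.72 z 72.3 corner r 40.6 arm deg -179.3 Fn 11.4 Fr -4.7 Fz -7.1 M/38 13.1 w 34.9
[[[4,-5,0],0.10]]
STOP
```

```bash

python3 -m inch '[[[0,-1,0],0.02,0.18],[[0,-1,0],0.02,0.18]]'; python3 plan.py s B
python3 -m inch '[[[0,8,0],-0.1,0.18],[[0,10,-35],-0.1,0.18],[[0,10,-57],-0.1,0.18],[[0,10,-57],-0.1,0.18]]'; python3 plan.py p D -1 0.1 70
```

```text
time_s: 40.88
eef_pos: [431.6, -98.4, 72.3]
eef_rot: [0.003, 0.999, 0.038, 0.003]
wrist_force: [5.9, -12.2, -8.3]
gripper_width: 35.1
grip_force: 5.8
twist 4 B t 40.88 z 72.3 corner r 40.6 arm deg -179.8 Fn 12.3 Fr -5.9 Fz -8.3 M/38 14.0 w 35.1
time_s: 41.22
eef_pos: [433.9, -104.6, 133.4]
eef_rot: [0.002, 0.996, 0.089, 0.004]
wrist_force: [1.3, -0.5, 0.5]
gripper_width: 34.9
grip_force: 0.0
flip 0 yaw 23
travel [268.7 -40. ] dz 3.4 turn -0.231 dist 272 target [691.3 -17.5]
down 60.0
contact th 0.25
[[[-2,5,0],0.09],[[-4,9,0],0.18],[[-7,13,0],0.26],[[-10,17,0],0.35]]
back+lift [ 1.9 -6.4] -0.12
```

```bash

python3 -m inch '[[[40,-6,0],-0.04,0.18],[[80,-12,1],-0.08,0.18],[[120,-18,1],-0.12,0.18],[[160,-24,1],-0.16,0.18],[[200,-30,1],-0.2,0.18],[[240,-36,1],-0.23,0.18],[[265,-39,1],-0.23,0.18],[[265,-39,1],-0.23,0.18]]'; python3 plan.py p D -1 .1 70 | head -2
python3 -m inch '[[[-1,2,30],0,0.18],[[-1,2,56],0,0.18],[[-3,7,56],0.1,0.18],[[-4,9,56],0.16,0.18],[[-4,9,56],0.16,0.18]]'; python3 plan.py s D .1 8
```

```text
time_s: 41.88
eef_pos: [688.6, -16.2, 126.3]
eef_rot: [-0.002, 0.979, 0.204, 0.001]
wrist_force: [-1.3, 1.0, -0.9]
gripper_width: 35.0
grip_force: 0.0
flip 0 yaw 23
travel [2.  2.3] dz -3.7 turn 0.001 dist 3 target [691.3 -17.5]
time_s: 42.3
eef_pos: [683.5, -30.5, 70.7]
eef_rot: [0.0, 0.993, 0.122, -0.001]
wrist_force: [0.1, -0.2, 0.8]
gripper_width: 34.9
grip_force: 0.0
twist 16 D t 42.3 z 70.7 corner r 33.0 arm deg -1.9 Fn -0.2 Fr 0.1 Fz 0.8 M/38 0.4 w 34.9
[[[3,5,0],0.10]]
```

```bash

python3 -m inch '[[[4,2,0],0.04,0.18],[[4,2,0],0.04,0.18]]'; python3 plan.py s D .1 7 &&
python3 -m inch '[[[0,3,0],0.04,0.18],[[0,3,0],0.04,0.18]]'; python3 plan.py s D .1 7 && 
python3 -m inch '[[[0,2,0],0.04,0.18],[[0,2,0],0.04,0.18]]'; python3 plan.py s D .1 7
```

```text
time_s: 42.47
eef_pos: [689.4, -30.8, 72.3]
eef_rot: [0.0, 0.995, 0.103, 0.001]
wrist_force: [-1.1, 1.0, 0.9]
gripper_width: 34.9
grip_force: 0.0
twist 13 D t 42.47 z 72.3 corner r 39.5 arm deg -1.2 Fn 1.0 Fr -1.1 Fz 0.9 M/38 0.1 w 34.9
[[[-4,5,0],0.10]]
time_s: 42.63
eef_pos: [689.2, -31.9, 72.2]
eef_rot: [-0.001, 0.997, 0.083, -0.0]
wrist_force: [-1.6, 2.7, 0.3]
gripper_width: 35.1
grip_force: 1.2
twist 11 D t 42.63 z 72.2 corner r 39.8 arm deg -1.9 Fn 2.7 Fr -1.7 Fz 0.3 M/38 1.9 w 35.1
[[[-4,5,0],0.10]]
time_s: 42.8
eef_pos: [688.8, -32.6, 72.0]
eef_rot: [-0.001, 0.998, 0.064, -0.001]
wrist_force: [-3.3, 4.1, 1.9]
gripper_width: 34.9
grip_force: 2.0
twist 9 D t 42.8 z 72.0 corner r 40.0 arm deg -2.2 Fn 4.0 Fr -3.4 Fz 1.9 M/38 4.1 w 34.9
[[[-4,5,0],0.10]]
```

```bash

python3 -m inch '[[[0,3,0],0.04,0.18],[[0,3,0],0.04,0.18]]'; python3 plan.py s D .1 9 &&
python3 -m inch '[[[0,2,0],0.02,0.18],[[0,2,0],0.02,0.18]]'; python3 plan.py s D .1 9 && 
python3 -m inch '[[[0,1,0],0.02,0.18],[[0,1,0],0.02,0.18]]'; python3 plan.py s D .1 9
```

```text
time_s: 42.97
eef_pos: [688.3, -33.4, 71.9]
eef_rot: [-0.003, 0.999, 0.044, -0.002]
wrist_force: [-5.5, 6.3, 1.8]
gripper_width: 35.1
grip_force: 3.3
twist 8 D t 42.97 z 71.9 corner r 40.1 arm deg -2.5 Fn 6.1 Fr -5.7 Fz 1.8 M/38 8.4 w 35.1
[[[-4,5,0],0.10]]
time_s: 43.13
eef_pos: [688.1, -33.9, 71.8]
eef_rot: [-0.003, 0.999, 0.035, -0.002]
wrist_force: [-6.6, 8.4, 3.5]
gripper_width: 35.1
grip_force: 4.3
twist 7 D t 43.13 z 71.8 corner r 40.1 arm deg -2.9 Fn 8.1 Fr -7.0 Fz 3.5 M/38 9.5 w 35.1
[[[-4,5,0],0.10]]
time_s: 43.3
eef_pos: [687.7, -34.2, 71.8]
eef_rot: [-0.004, 1.0, 0.025, -0.003]
wrist_force: [-6.8, 9.2, 3.0]
gripper_width: 35.2
grip_force: 4.6
twist 6 D t 43.3 z 71.8 corner r 40.1 arm deg -2.9 Fn 8.8 Fr -7.3 Fz 3.0 M/38 10.5 w 35.2
[[[-4,5,0],0.10]]
```

```bash

python3 -m inch '[[[-1,2,0],0.02,0.18],[[-1,2,0],0.02,0.18]]'; python3 plan.py s D .1 11 &&
python3 -m inch '[[[0,1,0],0.02,0.18],[[0,1,0],0.02,0.18]]'; python3 plan.py s D .1 11 && 
python3 -m inch '[[[0,1,0],0.02,0.18],[[0,1,0],0.02,0.18]]'; python3 plan.py s D .1 11
```

```text
time_s: 43.47
eef_pos: [687.4, -34.6, 71.9]
eef_rot: [-0.005, 1.0, 0.016, -0.002]
wrist_force: [-4.8, 11.4, 1.5]
gripper_width: 35.0
grip_force: 5.7
twist 5 D t 43.47 z 71.9 corner r 40.1 arm deg -3.3 Fn 11.1 Fr -5.5 Fz 1.5 M/38 13.3 w 35.0
[[[-4,5,0],0.10]]
time_s: 43.63
eef_pos: [687.1, -35.0, 71.8]
eef_rot: [-0.005, 1.0, 0.006, -0.002]
wrist_force: [-6.0, 12.5, 2.2]
gripper_width: 34.9
grip_force: 6.1
twist 4 D t 43.63 z 71.8 corner r 40.1 arm deg -3.6 Fn 12.1 Fr -6.8 Fz 2.2 M/38 14.6 w 34.9
[[[-4,5,0],0.10]]
time_s: 43.8
eef_pos: [686.8, -35.2, 71.7]
eef_rot: [-0.005, 1.0, -0.004, -0.003]
wrist_force: [-6.4, 13.5, 2.2]
gripper_width: 34.9
grip_force: 6.6
twist 3 D t 43.8 z 71.7 corner r 40.1 arm deg -3.7 Fn 13.1 Fr -7.3 Fz 2.2 M/38 16.7 w 34.9
[[[-4,5,0],0.10]]
STOP
```

```bash

python3 -m inch '[[[0,-8,0],-0.1,0.18],[[0,-10,-35],-0.1,0.18],[[0,-10,-57],-0.1,0.18],[[0,-10,-57],-0.1,0.18]]'; python3 plan.py p A -93.5 0.1 70
```

```text
time_s: 44.13
eef_pos: [693.1, -34.6, 135.0]
eef_rot: [0.001, 0.999, 0.044, 0.005]
wrist_force: [0.8, -0.2, 1.7]
gripper_width: 35.1
grip_force: 0.0
flip 1 yaw 111
travel [-101.8  153.5] dz 5.0 turn -1.849 dist 184 target [ 605.1 -196.4]
down 60.0
contact th 0.25
[[[2,-5,0],0.09],[[4,-9,0],0.18],[[7,-13,0],0.26],[[10,-17,0],0.35]]
back+lift [-1.9  6.4] -0.12
```

```bash

python3 -m inch '[[[-22,33,0],-0.12,0.18],[[-44,66,3],-0.24,0.18],[[-66,99,3],-0.36,0.18],[[-88,132,3],-0.48,0.18],[[-101,152,3],-0.6,0.18],[[-101,152,3],-0.72,0.18],[[-101,152,3],-0.84,0.18],[[-101,152,3],-0.96,0.18]]'
python3 -m inch '[[[0,0,0],-0.12,0.18],[[0,0,0],-0.24,0.18],[[0,0,0],-0.36,0.18],[[0,0,0],-0.48,0.18],[[0,0,0],-0.6,0.18],[[0,0,0],-0.72,0.18],[[0,0,0],-0.84,0.18],[[0,0,0],-0.89,0.18]]'
python3 plan.py p A -93.5 .1 70|head -2
```

```text
time_s: 44.8
eef_pos: [601.2, -196.6, 126.0]
eef_rot: [0.001, 0.865, 0.501, -0.0]
wrist_force: [-1.2, -0.4, -0.1]
gripper_width: 35.3
grip_force: 0.0
time_s: 45.47
eef_pos: [601.6, -195.6, 125.8]
eef_rot: [0.0, 0.565, 0.825, -0.0]
wrist_force: [0.4, -0.9, -0.0]
gripper_width: 35.2
grip_force: 0.0
flip 1 yaw 111
travel [-2.  3.] dz -4.2 turn 0.005 dist 4 target [ 605.1 -196.4]
```

```bash

python3 -m inch '[[[0,3,30],0,0.18],[[0,3,54],0,0.18],[[2,-2,54],0.1,0.18],[[4,-7,54],0.2,0.18],[[4,-7,54],0.2,0.18]]'; python3 plan.py s A .1 7 &&
python3 -m inch '[[[1,-4,0],0.05,0.18],[[1,-4,0],0.05,0.18]]'; python3 plan.py s A .1 7 && 
python3 -m inch '[[[1,-3,0],0.04,0.18],[[1,-3,0],0.04,0.18]]'; python3 plan.py s A .1 7
```

```text
time_s: 45.88
eef_pos: [593.0, -193.9, 71.3]
eef_rot: [0.0, 0.647, 0.762, -0.0]
wrist_force: [0.5, -0.6, -0.1]
gripper_width: 35.2
grip_force: 0.0
twist 11 A t 45.88 z 71.3 corner r 39.6 arm deg -91.8 Fn 0.5 Fr 0.6 Fz -0.1 M/38 0.5 w 35.2
[[[4,-5,0],0.10]]
time_s: 46.05
eef_pos: [591.7, -193.4, 72.4]
eef_rot: [0.002, 0.665, 0.747, 0.001]
wrist_force: [5.2, 0.6, -5.3]
gripper_width: 35.3
grip_force: 2.8
twist 9 A t 46.05 z 72.4 corner r 39.7 arm deg -92.8 Fn 5.2 Fr -0.9 Fz -5.3 M/38 6.3 w 35.3
[[[4,-5,0],0.10]]
time_s: 46.22
eef_pos: [590.6, -192.7, 72.7]
eef_rot: [0.004, 0.68, 0.734, 0.003]
wrist_force: [11.2, 0.0, -9.4]
gripper_width: 35.3
grip_force: 5.6
twist 8 A t 46.22 z 72.7 corner r 39.6 arm deg -93.6 Fn 11.2 Fr -0.7 Fz -9.4 M/38 12.6 w 35.3
[[[4,-5,0],0.10]]
STOP
```

```bash

python3 -m inch '[[[0,-1,0],0.02,0.18],[[0,-1,0],0.02,0.18]]'; python3 plan.py s A .1 12 &&
python3 -m inch '[[[0,-1,0],0.01,0.18],[[0,-1,0],0.01,0.18]]'; python3 plan.py s A .1 12
python3 -m inch '[[[0,0,0],0,0.18]]'; python3 plan.py s A
```

```text
time_s: 46.38
eef_pos: [590.2, -192.4, 72.7]
eef_rot: [0.004, 0.686, 0.727, 0.004]
wrist_force: [13.2, 1.2, -8.9]
gripper_width: 35.0
grip_force: 6.3
twist 7 A t 46.38 z 72.7 corner r 39.6 arm deg -94.1 Fn 13.1 Fr -2.2 Fz -8.9 M/38 14.6 w 35.0
[[[4,-5,0],0.10]]
STOP
twist 7 A t 46.38 z 72.7 corner r 39.6 arm deg -94.1 Fn 13.1 Fr -2.2 Fz -8.9 M/38 14.6 w 35.0
[[[4,-5,0],0.10]]
STOP
time_s: 46.47
eef_pos: [590.2, -192.4, 72.7]
eef_rot: [0.004, 0.686, 0.727, 0.004]
wrist_force: [12.2, 0.3, -10.1]
gripper_width: 35.1
grip_force: 6.2
twist 7 A t 46.47 z 72.7 corner r 39.6 arm deg -94.0 Fn 12.1 Fr -1.1 Fz -10.1 M/38 11.9 w 35.1
```

```bash

python3 -m inch '[[[0,8,0],-0.1,0.18],[[0,10,-35],-0.1,0.18],[[0,10,-70],-0.1,0.18],[[0,10,-110],-0.1,0.18],[[0,10,-150],-0.1,0.18],[[0,10,-150],-0.1,0.18]]'
python3 - <<'E'
from h import *
a=env.read_camera('scene')['img'][150:290,190:330,::-1];b=env.read_camera('top')['img'][110:250,210:350,::-1]
cv2.imwrite('pics/f.png',cv2.hconcat([cv2.resize(a,(400,400),interpolation=2),cv2.resize(b,(400,400),interpolation=2)]));print(env.get_obs()['wrist_force'])
E
```

```text
time_s: 46.97
eef_pos: [600.0, -192.6, 231.2]
eef_rot: [0.007, 0.649, 0.76, 0.002]
wrist_force: [2.2, 0.5, 1.1]
gripper_width: 35.6
grip_force: 0.0
[-0.74787157 -1.16256726 -0.66832651]
```

View pics/f.png

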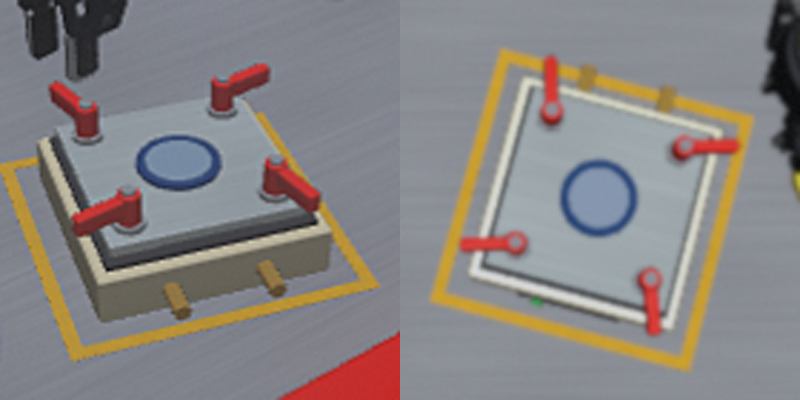

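The final pictures show all four levers turned by about 90° (hubs at px (551,110), (684,148), (650,280) and (515,242) in the right-hand view), the cover level, and the gripper clear.

```bash
python3 -c "
from plant import env
print(env.hand_in())"
```

```text
the job is handed in; nothing more can be done
None
```

I handed the job in at about 47 s: all four screws went down crosswise in rounds, about 45° each on the first. They ended snug at about 12 to 14 N by push force (the noisier wrist-torque estimate put two nearer 16 N), the cover looks level, the gripper is clear and nothing else was touched, but no verdict came back.

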